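Load the keyhole pocket rack from the cassette store

ROBOT

A 6-joint arm with a two-finger parallel gripper is mounted at the origin on a cart in front of the work surface, level with it; the furniture and walls round the work are solid. World frame = base frame: x ahead of the robot, y to its left, z up, the work surface at z = 0. Lengths are in m, angles in degrees, forces in N, time in s.
With the tool pointing down it reaches from about 0.375 to 0.9 m from the base axis. Payload 3.1 kg.
Tool frame: the origin (TCP) lies at the very end of the fingers, on their centre line; the grasp point (between the pads) lies bot.grip_point_offset behind it (bot.grip_point_offset is the distance from the TCP to the grasp point, in m); z points along the fingers, y is the line along which they close (so a half turn about z gives the same grasp; the last joint's range is limited). The gripper opens to 87 mm and grips with 3 to 60 N. Pads are 19 mm wide; open, the fingers measure 117 mm over their backs; the gripper's body (75 mm by 190 mm) begins 51 mm behind the grasp point.
Start: joints at [-10.227, 30.224, 82.088, -0, 67.689, -10.227], TCP at [0.625, 0, 0.223] pointing down, gripper open.
Joint ranges: [-176.69, 176.69], [-43.24, 126.21], [12.49, 139.97], [-82, 262], [0, 151.66], [-163.58, 163.58]. Speed limits (degrees/s): [159.86, 159.86, 180, 180, 180, 180].

INTERFACE

Orientations are given as a 3x3 rotation matrix whose columns are the frame's x, y, z axes.
In Python, from rig import bot, viewer, ticket gives the robot as it stands.
- The arm moves only by the tool servo_tool, never from a script. Its argument "targets" is a list of rows, each an object with "offset": the shift along the tool's x, y, z in m, a list of three; "dr": the turn, a rotation vector about the tool's x, y, z in degrees, a list of three. In form: [{"offset": [x, y, z], "dr": [ax, ay, az]}, ...]. A call has 1 to 20 rows; each row is the pose to reach, as a shift and turn from the pose commanded when the call began, along the tool's axes at that moment; what a row does not reach only later rows make up. A row lasts 1/12 s, in which the tool goes at most 41.7 mm and 7.16 degrees, less where a joint would pass 70% of its speed; a pose out of reach is approached as far as the arm can. A call with a gripper value outside its range is refused whole. "gripper" is the gripper command: -1 is fully open, 1 is shut, values between are in proportion, set as the call begins (left out, the last holds). The fingers move at their own pace and stop on an object; the grip force is fixed at half the most. Time passes only in rows, so rows that repeat a pose let the fingers close. It gives the time, the measured TCP pose, the force, the opening and the grip force at its end, in the units of the state.
- bot.read_state(): the state, without advancing time (a new reading comes with each control period).
- viewer.capture(name): name is "scene" or "side" or "wrist"; returns a dict with "color" (400x640x3 uint8, red, green, blue), "camera_matrix" (3x3 intrinsics, pixels), "R" (3x3) and "t" (3): a world point X has camera coordinates R X + t. Camera axes: x right, y down, z forward; pixel columns grow to the right and rows downward; lengths in m; the calibration is good to about 2 mm. A picture is of the moment at which its call begins. There is no depth.
- ticket.hand_in(): hands the job in; it is judged then, once.
The state is a dict: "time_s": time; "joint_positions": joint angles; "qvel": joint speeds; "tau": joint torques, N m; "position": TCP position; "tcp_rot": TCP orientation; "force": force on the tool from outside, world axes, zero at the start; "moment": the same for the moment, N m; "opening": opening from 0.0 (shut) to 1.0 (fully open); "grasp_force": force on a finger pad.
Only numpy, scipy, OpenCV 4.12 (cv2) and the standard library are available. Lean on these libraries where they do the work, as an engineer would, in place of code of your own. Each camera call takes 0.05 s, during which the arm holds its last target. There are 200 camera calls.

TASK

Set the blue pocket rack down over the two screws of the dock board and slide it fully home so that it locks. Then bring over the coloured cassettes that are in the store, one at a time in the order red, yellow, green, blue, white: tip each one outward by its top tab from under the keeper lip before lifting it out, and stand it upright on the floor of its own pocket, red in the pocket with one dot, yellow two, green three, blue four, white five (a colour that is missing leaves its pocket empty). The grey cassettes stay in the store, and the rack must still be locked at the end.

Things in the scene. Friction and masses are not known exactly. Their poses are not given: they have to be found in the camera images.
- store: fixed grey steel shelf, seven slots side by side along y (centres 28 mm apart, the middle one at y = 0); origin under the middle of the slots at bench level, front -x. Slot floor z = 5 mm, slot 26 mm wide, x = -30 to +30 mm, between sheet dividers 2 mm thick, up to z = 65 mm. At the back a wall, top z = 120 mm
- store_lip (a point): middle of the lower front edge of the store's keeper lip (store x = 10, z = 116 mm). The lip, 4 mm thick, runs along the whole row over the rear 18 mm of the cassettes: straight up a cassette rises only 11 mm. Tilted forward 10 degrees or more it is clear of the lip and can be drawn out up along its own slant
- store_toe (a point): middle of the front edge of the slot floor (store x = -30, z = 5 mm): a cassette drawn forward by its tab pivots about its front bottom edge along this line. From it a rest plate, 40 mm long, slopes outward at 38 degrees from vertical; a cassette tilted past about 30 degrees falls onto the rest and stays there
- dock: fixed aluminium board, 90 mm (x) by 272 mm (y, -128 to +144), top z = 6 mm; origin at bench level. Home for the rack: the rack's origin at dock x = 0, y = 0, z = 6 mm, same yaw. Two steel shoulder screws stand on it at x = 0, y = +109.5 and -88.5 mm: shank 5.5 mm, domed head 12 mm across, its underside 7.5 and its top 11.5 mm above the board
- pocket_rack: loose blue steel rack, 0.45 kg: 66 mm (x) by 159 (y), plus an ear 39 mm long, 44 wide at each end with a keyhole; base plate 5 mm, origin at the centre of its underside, front (dots) -x. Five open pockets along y, inside 60 mm (x) by 27 (y), floor z = 5, walls to z = 35 mm. It goes down over the screws 16 mm to the +y side of home, then slides 16 mm to the dock's -y
- rack_fin (a point): top middle of the rack's grip fin, which stands upright between pockets 2 and 3 (rack y = +15 mm): 9 mm thick (y), 40 mm wide (x), top at z = 82 mm above the rack's underside
- keyhole_a (a point): keyhole in the rack's +y ear (y = +93.5 mm): centre of its opening, 17 mm square, at the underside; an 8 mm wide slot runs from it toward +y, to y = +113 mm. When the rack is home the screw stands at y = +109.5 mm
- keyhole_b (a point): the same in the rack's -y ear: opening at y = -104.5 mm, slot toward +y to y = -85 mm; home screw at y = -88.5 mm
- pocket_1 (a point): centre of the floor of the rack's pocket marked with 1 white dot (turns with the rack)
- pocket_2 (a point): centre of the floor of the rack's pocket marked with 2 white dots (turns with the rack)
- pocket_3 (a point): centre of the floor of the rack's pocket marked with 3 white dots (turns with the rack)
- pocket_4 (a point): centre of the floor of the rack's pocket marked with 4 white dots (turns with the rack)
- pocket_5 (a point): centre of the floor of the rack's pocket marked with 5 white dots (turns with the rack)
- cassette_red: red parts cassette for the pocket with 1 dot (may be absent): 24 mm wide (y), 56 deep (x), 100 tall; origin at the centre of its underside, front -x; on top a pull tab 12 mm (x) by 18 (y) by 24 tall, centre at x = -26 mm, top at z = 124 mm; about 0.14 kg
- cassette_yellow: yellow parts cassette for the pocket with 2 dots (may be absent): 24 mm wide (y), 56 deep (x), 100 tall; origin at the centre of its underside, front -x; on top a pull tab 12 mm (x) by 18 (y) by 24 tall, centre at x = -26 mm, top at z = 124 mm; about 0.14 kg
- cassette_green: green parts cassette for the pocket with 3 dots (may be absent): 24 mm wide (y), 56 deep (x), 100 tall; origin at the centre of its underside, front -x; on top a pull tab 12 mm (x) by 18 (y) by 24 tall, centre at x = -26 mm, top at z = 124 mm; about 0.14 kg
- cassette_blue: blue parts cassette for the pocket with 4 dots (may be absent): 24 mm wide (y), 56 deep (x), 100 tall; origin at the centre of its underside, front -x; on top a pull tab 12 mm (x) by 18 (y) by 24 tall, centre at x = -26 mm, top at z = 124 mm; about 0.14 kg
- cassette_white: white parts cassette for the pocket with 5 dots (may be absent): 24 mm wide (y), 56 deep (x), 100 tall; origin at the centre of its underside, front -x; on top a pull tab 12 mm (x) by 18 (y) by 24 tall, centre at x = -26 mm, top at z = 124 mm; about 0.14 kg
- cassette_grey_a: grey parts cassette that stays in the store, same shape as the coloured ones
- cassette_grey_b: grey parts cassette that stays in the store, same shape as the coloured ones
- silver_cuff: hammered silver cuff bracelet, 54 by 59 by 22 mm, loose at the back of the bench, not part of the job
Mind the look-alikes: they are no part of the job. Several things have the shape of the cassette_red; the one meant has the colours described above.

How it is judged (in metres and radians):
On the way, in this order (a step that is already met when the one before it is completed fails the run):
1. the pocket rack is on the dock's screws and slid home (x of pocket_rack in the frame of dock between -0.003 and 0.003 m and y of pocket_rack in the frame of dock between -0.004 and 0.004 m and z of pocket_rack in the frame of dock below 0.01 m and angle between pocket_rack's own z axis and vertical below 0.06 rad), for 0.2 s.
2. the red cassette stands in the pocket with 1 dot (x of cassette_red in the frame of pocket_1 between -0.005 and 0.005 m and y of cassette_red in the frame of pocket_1 between -0.005 and 0.005 m and z of cassette_red in the frame of pocket_1 between -0.004 and 0.006 m and angle between cassette_red's own z axis and vertical below 0.12 rad), for 0.2 s.
3. the yellow cassette stands in the pocket with 2 dots (x of cassette_yellow in the frame of pocket_2 between -0.005 and 0.005 m and y of cassette_yellow in the frame of pocket_2 between -0.005 and 0.005 m and z of cassette_yellow in the frame of pocket_2 between -0.004 and 0.006 m and angle between cassette_yellow's own z axis and vertical below 0.12 rad), for 0.2 s.
4. the green cassette stands in the pocket with 3 dots (x of cassette_green in the frame of pocket_3 between -0.005 and 0.005 m and y of cassette_green in the frame of pocket_3 between -0.005 and 0.005 m and z of cassette_green in the frame of pocket_3 between -0.004 and 0.006 m and angle between cassette_green's own z axis and vertical below 0.12 rad), for 0.2 s.
5. the blue cassette stands in the pocket with 4 dots (x of cassette_blue in the frame of pocket_4 between -0.005 and 0.005 m and y of cassette_blue in the frame of pocket_4 between -0.005 and 0.005 m and z of cassette_blue in the frame of pocket_4 between -0.004 and 0.006 m and angle between cassette_blue's own z axis and vertical below 0.12 rad), for 0.2 s.
6. the white cassette stands in the pocket with 5 dots (x of cassette_white in the frame of pocket_5 between -0.005 and 0.005 m and y of cassette_white in the frame of pocket_5 between -0.005 and 0.005 m and z of cassette_white in the frame of pocket_5 between -0.004 and 0.006 m and angle between cassette_white's own z axis and vertical below 0.12 rad), for 0.2 s.
At the end, for the whole second after the job is handed in: The rack lies flat on the dock, within 3 mm across and 4 mm along of its home place; every coloured cassette present stands upright (within 7 degrees) on the floor of its own pocket, within 5 mm of the pocket's centre, at rest; the grey cassettes have not moved more than 3 cm (all of step 1 and all of step 2 and all of step 3 and all of step 4 and all of step 5 and all of step 6 and linear speed of each of cassette_red, cassette_yellow, cassette_green, cassette_blue, cassette_white below 0.02 m/s); the robot touches nothing.
It fails at once if grey cassette a is moved out of its place (distance of cassette_grey_a from where it was at the start of the episode above 0.03 m).
It fails at once if grey cassette b is moved out of its place (distance of cassette_grey_b from where it was at the start of the episode above 0.03 m).
It fails at once if a coloured cassette is forced straight up past the keeper lip, untilted ((angle between cassette_red's own z axis and vertical below 0.1 rad and z of cassette_red in the frame of store between 0.022 and 0.08 m and x of cassette_red in the frame of store between -0.015 and 0.015 m and y of cassette_red in the frame of store between -0.1 and 0.1 m) or (angle between cassette_yellow's own z axis and vertical below 0.1 rad and z of cassette_yellow in the frame of store between 0.022 and 0.08 m and x of cassette_yellow in the frame of store between -0.015 and 0.015 m and y of cassette_yellow in the frame of store between -0.1 and 0.1 m) or (angle between cassette_green's own z axis and vertical below 0.1 rad and z of cassette_green in the frame of store between 0.022 and 0.08 m and x of cassette_green in the frame of store between -0.015 and 0.015 m and y of cassette_green in the frame of store between -0.1 and 0.1 m) or (angle between cassette_blue's own z axis and vertical below 0.1 rad and z of cassette_blue in the frame of store between 0.022 and 0.08 m and x of cassette_blue in the frame of store between -0.015 and 0.015 m and y of cassette_blue in the frame of store between -0.1 and 0.1 m) or (angle between cassette_white's own z axis and vertical below 0.1 rad and z of cassette_white in the frame of store between 0.022 and 0.08 m and x of cassette_white in the frame of store between -0.015 and 0.015 m and y of cassette_white in the frame of store between -0.1 and 0.1 m)).
Of cassette_red, cassette_yellow, cassette_green, cassette_blue, cassette_white only 3 to 5 are there at a start; the rules pass over those that are not, and their reading is None.
At some moment in a run one of pocket_rack, silver_cuff may be knocked a few centimetres aside while the robot is not near it.
Once in a run the grip may slacken for a moment while it holds something.
It also fails if it takes over 210 s, if anything falls off the work surface, if the arm or the gripper's body presses on something with over 40 N, if the wrist force passes 120 N, or if a joint passes its speed limit or range.

## Working session

There is one attempt and no reset: what is moved stays moved. The work goes in short steps, Python scripts to look and compute and a tool call to move; the robot and the scene stay as the last step left them, time stands still between calls to the robot, and variables do not carry over. Pictures are saved under pics/ and viewed, at most 14 in all, crops included, and the job is handed in when it is done.

Besides the shell and the picture viewer there is one more tool, called by a JSON object that holds its "fn" and its "kwargs". servo_tool: Moves the arm, as the interface text tells. Its arguments: {"type":"object","properties":{"targets":{"type":"array"},"gripper":{"type":"number"}},"required":["targets"]}

```bash
ls; mkdir -p pics; cat > h.py <<'E'
import numpy as np, cv2
from rig import bot, viewer, ticket
def cap(n,save=None):
    c=viewer.capture(n)
    if save: cv2.imwrite(f'pics/{save}.png',c['color'][:,:,::-1])
    return c
def ray(c,u,v):
    K,R,t=np.array(c['camera_matrix']),np.array(c['R']),np.array(c['t'])
    return -R.T@t, R.T@np.linalg.solve(K,[u,v,1.])
def onz(c,u,v,z):
    o,d=ray(c,u,v); return o+d*(z-o[2])/d[2]
def proj(c,X):
    p=np.array(c['camera_matrix'])@(np.array(c['R'])@np.asarray(X,float)+np.array(c['t'])); return p[:2]/p[2]
def two(a,ua,b,ub):
    o1,d1=ray(a,*ua);o2,d2=ray(b,*ub)
    s=np.linalg.lstsq(np.c_[d1,-d2],o2-o1,rcond=None)[0]
    p,q=o1+s[0]*d1,o2+s[1]*d2; return (p+q)/2,np.linalg.norm(p-q)
E
python3 - <<'E'
from h import *
import numpy as np
np.set_printoptions(precision=4,suppress=True)
for n in ('scene','side','wrist'):
    c=cap(n,n+'0'); R=np.array(c['R']);print(n,-R.T@np.array(c['t']),R[2],c['camera_matrix'][0][0])
s=bot.read_state();print(s['tcp_rot'],s['position'],s['opening'],bot.grip_point_offset)
E
```

```text
pics
scene [ 0.0462 -0.4132  0.7767] [ 0.5677  0.394  -0.7228] 369.83150194476303
side [ 0.1845 -0.7086  0.4752] [ 0.4482  0.779  -0.4385] 363.10395844452256
wrist [0.6248 0.074  0.3842] [-0.0024 -0.2678 -0.9635] 275.81611741200226
[[-0.      1.     -0.0016]
 [ 1.      0.      0.0003]
 [ 0.0003 -0.0016 -1.    ]] [0.6244 0.0001 0.2218] 0.99638637815961 0.0187
```

View pics/scene0.png

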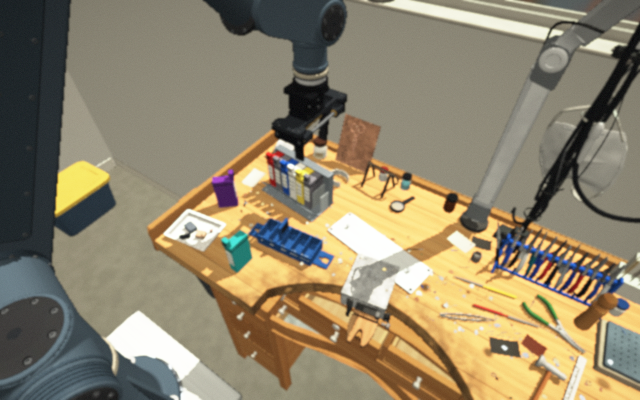

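View pics/side0.png

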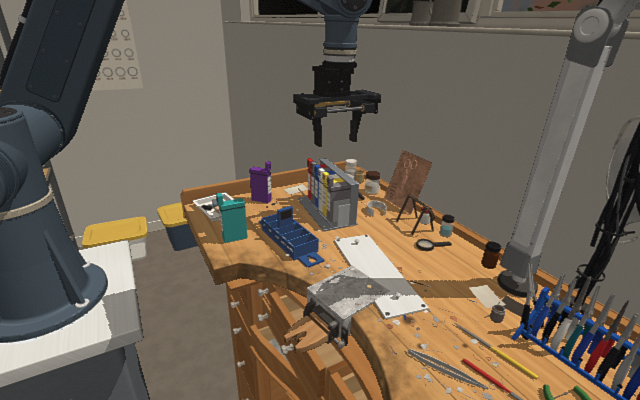

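View pics/wrist0.png

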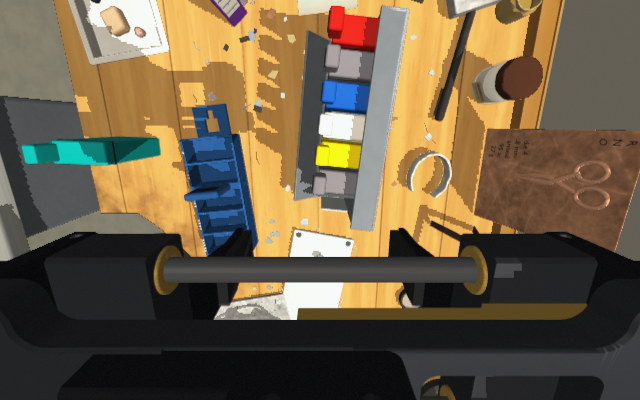

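The wrist view shows the store with, from +y to -y, red (350,27), grey, blue (345,95), white, yellow (340,155) and grey. Green is absent. The rack is at about (215,180) with its fin at (200,192), and the dock starts at (320,235). The teal and purple look-alikes are not part of the job.

```bash
python3 - <<'E'
from h import *
np.set_printoptions(precision=4,suppress=True)
w=cap('wrist');s=cap('scene');d=cap('side')
for n,p,z in (('fin',(205,192),.082),('keyA',(211,122),.005),('rackTL',(197,107),.005),('rackTR',(226,104),.005),('dockTL',(293,230),.006),('dockTR',(354,238),.006),('red',(339,25),.129),('yel',(324,155),.129),('lipfT',(382,8),.12),('lipfB',(353,229),.12),('teal',(30,152),.124)):
    print(n,onz(w,*p,z))
print('side/scene dock', [onz(s,*p,.006) for p in ((347,213),(330,230),(432,268),(415,291))],[onz(d,*p,.006) for p in ((334,237),(362,236),(427,307),(390,316))])
h=w['color'];cv2.imwrite('pics/wc.png',cv2.resize(h[0:260,150:420,::-1],None,fx=2.2,fy=2.2,interpolation=2))
i=s['color'];cv2.imwrite('pics/sc.png',cv2.resize(i[140:310,210:450,::-1],None,fx=3.3,fy=3.3,interpolation=2))
E
```

```text
fin [0.494  0.0006 0.082 ]
keyA [0.4793 0.0771 0.005 ]
rackTL [0.463  0.0959 0.005 ]
rackTR [0.5012 0.0997 0.005 ]
dockTL [ 0.5839 -0.0751  0.006 ]
dockTR [ 0.6738 -0.0876  0.006 ]
red [0.6395 0.1522 0.129 ]
yel [0.6276 0.047  0.129 ]
lipfT [0.6755 0.1674 0.12  ]
lipfB [ 0.6577 -0.029   0.12  ]
teal [0.3526 0.0491 0.124 ]
side/scene dock [array([ 0.6611, -0.0885,  0.006 ]), array([ 0.5832, -0.0824,  0.006 ]), array([ 0.6223, -0.355 ,  0.006 ]), array([ 0.5401, -0.3466,  0.006 ])] [array([ 0.5897, -0.0653,  0.006 ]), array([ 0.6538, -0.0926,  0.006 ]), array([ 0.618 , -0.3554,  0.006 ]), array([ 0.5419, -0.3415,  0.006 ])]
```

View pics/sc.png

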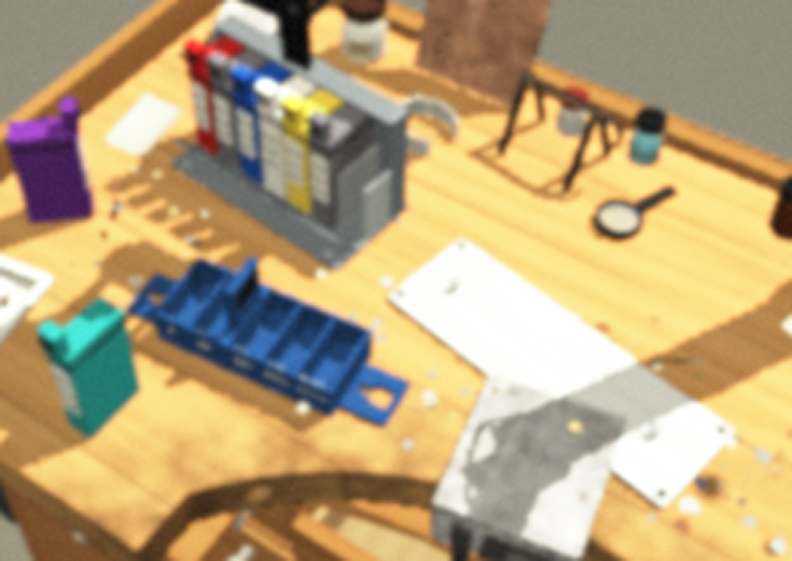

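The crop shows the dock screws at crop px (452,287) and (650,432), about 200 px apart. The rack lies clear between the store and the teal decoy.

{"fn": "servo_tool", "kwargs": {"targets": [{"offset": [-0.02, -0.08, 0], "dr": [0, 0, 40]}, {"offset": [-0.02, -0.08, 0], "dr": [0, 0, 40]}, {"offset": [-0.02, -0.08, 0], "dr": [0, 0, 40]}, {"offset": [-0.02, -0.08, 0], "dr": [0, 0, 40]}, {"offset": [-0.02, -0.08, 0], "dr": [0, 0, 40]}, {"offset": [-0.02, -0.08, 0], "dr": [0, 0, 40]}, {"offset": [-0.05, -0.19, -0.02], "dr": [0, 0, 90]}, {"offset": [-0.05, -0.19, -0.02], "dr": [0, 0, 90]}, {"offset": [-0.05, -0.19, -0.02], "dr": [0, 0, 90]}, {"offset": [-0.05, -0.19, -0.02], "dr": [0, 0, 90]}, {"offset": [-0.05, -0.19, -0.02], "dr": [0, 0, 90]}, {"offset": [-0.05, -0.19, -0.02], "dr": [0, 0, 90]}, {"offset": [-0.05, -0.19, -0.02], "dr": [0, 0, 90]}, {"offset": [-0.05, -0.19, -0.02], "dr": [0, 0, 90]}, {"offset": [-0.05, -0.19, -0.02], "dr": [0, 0, 90]}, {"offset": [-0.05, -0.19, -0.02], "dr": [0, 0, 90]}, {"offset": [-0.05, -0.19, -0.02], "dr": [0, 0, 90]}]}}

```text
time_s: 1.72
position: [0.435, -0.0499, 0.2425]
tcp_rot: [[1.0, 0.002, -0.0], [0.002, -1.0, 0.0], [-0.0, -0.0, -1.0]]
force: [0.2, 0.5, -0.1]
opening: 1.001
grasp_force: 0.0
```

```bash
python3 - <<'E'
from h import *
np.set_printoptions(precision=4,suppress=True)
w=cap('wrist');cv2.imwrite('pics/w1.png',cv2.resize(w['color'][:,:,::-1],(800,500),interpolation=2))
print(bot.read_state()['position'])
E
```

```text
[ 0.435  -0.0499  0.2425]
```

View pics/w1.png

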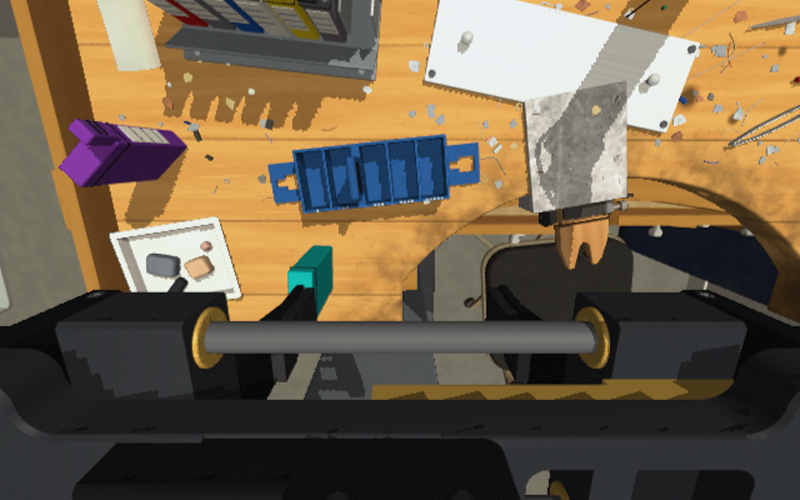

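The view shows the rack upright, with ears at (285,183) and (463,163) and the fin at (352,180). The dock screws are at (466,40) and (653,80). All pixels are at 1.25x scale. Next I measure them more finely.

```bash
python3 - <<'E'
from h import *
np.set_printoptions(precision=4,suppress=True)
w=cap('wrist');im=w['color']
hsv=cv2.cvtColor(im,cv2.COLOR_RGB2HSV)
m=cv2.inRange(hsv,(100,100,40),(125,255,255));m[:100]=0;m[180:]=0;m[:,:200]=0;m[:,400:]=0
cs,hi=cv2.findContours(m,cv2.RETR_CCOMP,cv2.CHAIN_APPROX_NONE)
for c,h in zip(cs,hi[0]):
    if cv2.contourArea(c)>25:
        r=cv2.minAreaRect(c);M=cv2.moments(c);print('hole' if h[3]>=0 else 'out',cv2.contourArea(c),r,M['m10']/M['m00'],M['m01']/M['m00'],c[:,0].min(0),c[:,0].max(0))
a=cv2.resize(im[95:180,205:395,::-1],None,fx=4,fy=4,interpolation=2)
b=cv2.resize(im[0:110,330:570,::-1],None,fx=3.1,fy=3.1,interpolation=2)
b=cv2.resize(b,(760,int(b.shape[0]*760/b.shape[1])))
cv2.imwrite('pics/r1.png',a);cv2.imwrite('pics/d1.png',b);print(b.shape,b.shape[1]/240)
E
```

```text
out 7254.0 ((299.6519775390625, 138.7515869140625), (51.06488037109375, 167.9672393798828), 83.8844985961914) 299.0378641668964 138.15295009649847 [215 108] [383 170]
hole 194.5 ((229.5, 145.0), (19.0, 14.0), 0.0) 230.66066838046274 145.42844901456726 [220 138] [239 152]
hole 72.5 ((286.7292785644531, 141.46942138671875), (25.177188873291016, 3.9649112224578857), 82.40535736083984) 286.74022988505743 141.38850574712643 [284 129] [290 154]
hole 236.0 ((368.5, 130.5), (21.0, 15.0), 0.0) 370.03954802259886 130.83898305084745 [358 123] [379 138]
(348, 760, 3) 3.1666666666666665
```

View pics/r1.png

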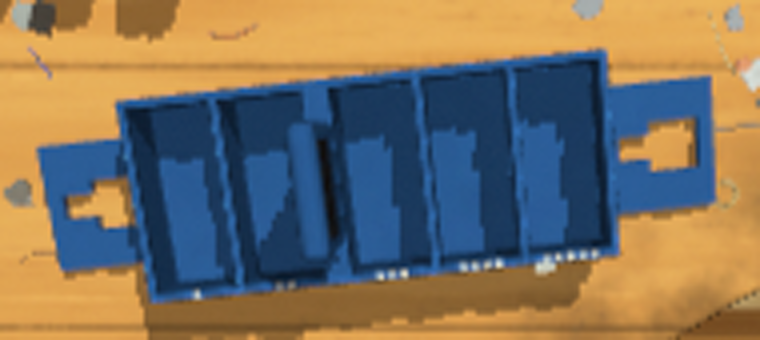

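View pics/d1.png

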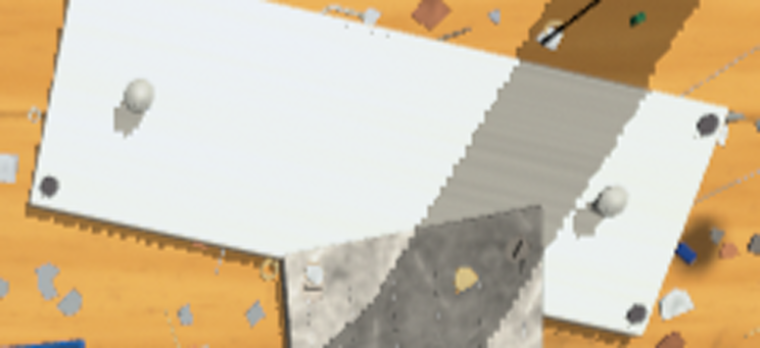

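```bash
python3 - <<'E'
from h import *
np.set_printoptions(precision=4,suppress=True)
w=cap('wrist');s=cap('scene')
A=lambda x,y:(205+x/4,95+y/4)
C={k:onz(w,*A(*p),.005) for k,p in dict(pb=(38,147),pf=(62,271),nb=(711,76),nf=(714,204)).items()}
for k in C:print(k,C[k])
P=(C['pb']+C['pf'])/2;N=(C['nb']+C['nf'])/2;y=P-N
print('rack o',(P+N)/2,'len',np.linalg.norm(y),'yaw',np.degrees(np.arctan2(-y[0],y[1])))
fin=onz(w,205+303/4,95+188/4,.082);print('fin',fin)
f1=onz(w,205+290/4,95+125/4,.082);f2=onz(w,205+303/4,95+257/4,.082);print(f1,f2)
a=onz(w,373.9,30,.0155);b=onz(w,522.6,63.5,.0155);y=a-b;L=np.linalg.norm(y)
print('screws',a,b,L,'yaw',np.degrees(np.arctan2(-y[0],y[1])),'dock o',b+y/L*.0885)
print(two(w,(420.8,80.8),s,(357.9,253.6)),two(w,(500,67.2),s,(399.4,268.8)))
E
```

```text
pb [0.4981 0.0996 0.005 ]
pf [0.4546 0.0953 0.005 ]
nb [ 0.5223 -0.1357  0.005 ]
nf [ 0.4788 -0.1394  0.005 ]
rack o [ 0.4884 -0.0201  0.005 ] len 0.23620606039681089 yaw 5.880959171865148
fin [ 0.4888 -0.0039  0.082 ]
[ 0.5062 -0.0009  0.082 ] [ 0.4691 -0.0032  0.082 ]
screws [ 0.6221 -0.1161  0.0155] [ 0.5843 -0.3096  0.0155] 0.19719802552644458 yaw -11.064337061191479 dock o [ 0.6012 -0.2228  0.0155]
(array([ 0.5632, -0.1832,  0.002 ]), np.float64(0.005463103659393381)) (array([ 0.5815, -0.2895, -0.0004]), np.float64(0.003156166137490954))
```

{"fn": "servo_tool", "kwargs": {"targets": [{"offset": [0.075, 0.16, 0], "dr": [0, 0, 0]}, {"offset": [0.075, 0.16, 0], "dr": [0, 0, 0]}, {"offset": [0.075, 0.16, 0], "dr": [0, 0, 0]}, {"offset": [0.075, 0.16, 0], "dr": [0, 0, 0]}, {"offset": [0.075, 0.16, 0], "dr": [0, 0, 0]}, {"offset": [0.075, 0.16, 0], "dr": [0, 0, 0]}, {"offset": [0.075, 0.16, 0], "dr": [0, 0, 0]}, {"offset": [0.075, 0.16, 0], "dr": [0, 0, 0]}]}}

```text
time_s: 2.58
position: [0.5087, -0.2082, 0.242]
tcp_rot: [[1.0, 0.001, -0.002], [0.001, -1.0, 0.002], [-0.002, -0.002, -1.0]]
force: [0.5, 0.4, -0.4]
opening: 0.997
grasp_force: 0.0
```

```bash
python3 - <<'E'
from h import *
w=cap('wrist');im=w['color']
print(proj(w,(.6221,-.1161,.0155)),proj(w,(.5843,-.3096,.0155)))
cv2.imwrite('pics/d2.png',cv2.resize(im[0:200,130:510,::-1],None,fx=2.1,fy=2.1,interpolation=2))
E
```

```text
[251.37301468  92.42360509] [395.9464945  122.41187798]
```

View pics/d2.png

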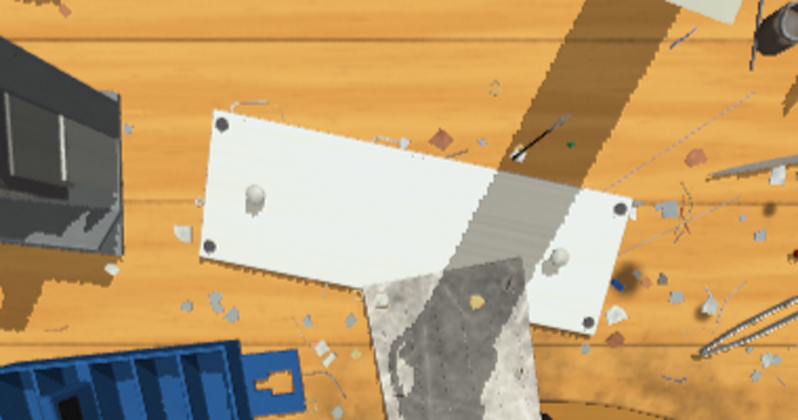

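The screws are at crop px (255,193) and (558,257), within half a pixel of prediction. A grey block overlaps the dock's front edge, so I check its height from the two wrist views.

```bash
python3 - <<'E'
from h import *
np.set_printoptions(precision=4,suppress=True)
w=cap('wrist');o=dict(w);R=np.array(w['R'])
o['t']=np.array(w['t'])+R@np.array([.0737,-.1583,-.0005])
f=lambda x,y:(130+x/2.1,y/2.1)
g=lambda x,y:(330+x/3.1667,y/3.1667)
for a,b in (((522,258),(542,205)),((365,288),(285,258)),((477,301),(465,278)),((255,193),(139,95)),((558,257),(610,201))):
    print(two(w,f(*a),o,g(*b)))
a=onz(w,*f(255,193),.0155);b=onz(w,*f(558,257),.0155);y=a-b;L=np.linalg.norm(y)
print('screws',a,b,L,'yaw',np.degrees(np.arctan2(-y[0],y[1])),'dock o',b+y/L*.0885)
E
```

```text
(array([ 0.5843, -0.288 ,  0.0047]), np.float64(0.0006625870103299738))
(array([ 0.5642, -0.1834,  0.0019]), np.float64(3.1369009078275e-05))
(array([ 0.556 , -0.2592,  0.0064]), np.float64(0.00013710081659961564))
(array([ 0.6228, -0.1156,  0.0133]), np.float64(0.0007143421178285325))
(array([ 0.5845, -0.3097,  0.014 ]), np.float64(0.0003143869614587417))
screws [ 0.6229 -0.116   0.0155] [ 0.5846 -0.3092  0.0155] 0.1969816404594729 yaw -11.216600765994306 dock o [ 0.6018 -0.2224  0.0155]
```

{"fn": "servo_tool", "kwargs": {"targets": [{"offset": [-0.022, -0.204, 0.08], "dr": [0, 0, -6]}, {"offset": [-0.022, -0.204, 0.08], "dr": [0, 0, -6]}, {"offset": [-0.022, -0.204, 0.08], "dr": [0, 0, -6]}, {"offset": [-0.022, -0.204, 0.08], "dr": [0, 0, -6]}, {"offset": [-0.022, -0.204, 0.08], "dr": [0, 0, -6]}, {"offset": [-0.022, -0.204, 0.08], "dr": [0, 0, -6]}, {"offset": [-0.022, -0.204, 0.08], "dr": [0, 0, -6]}, {"offset": [-0.022, -0.204, 0.08], "dr": [0, 0, -6]}, {"offset": [-0.022, -0.204, 0.08], "dr": [0, 0, -6]}]}}

```text
time_s: 3.43
position: [0.4891, -0.0068, 0.1634]
tcp_rot: [[0.994, 0.105, 0.003], [0.105, -0.994, -0.001], [0.003, 0.001, -1.0]]
force: [0.3, -0.5, -0.1]
opening: 1.003
grasp_force: 0.0
```

```bash
python3 - <<'E'
from h import *
np.set_printoptions(precision=4,suppress=True)
s=bot.read_state();print(s['position'],s['tcp_rot'])
w=cap('wrist');d=cap('side')
for n,P in dict(finc=(.487,-.004,.082),pb=(.4981,.0996,.005),nb=(.5223,-.1357,.005),nf=(.4788,-.1394,.005)).items(): print(n,proj(w,P),proj(d,P))
x=np.vstack([cv2.resize(w['color'][60:260,130:510],(800,420)),cv2.resize(d['color'][190:280,245:345],(200*4//4,180))[:, :200].repeat(1,1) if 0 else np.zeros((1,800,3),np.uint8)])
cv2.imwrite('pics/g1.png',x[:,:,::-1])
E
```

```text
[ 0.4891 -0.0068  0.1634] [[ 0.9945  0.1048  0.0026]
 [ 0.1048 -0.9945 -0.0011]
 [ 0.0025  0.0014 -1.    ]]
finc [317.6152 209.0083] [284.5933 207.6499]
pb [231.2172 171.9272] [273.3297 216.5263]
nb [432.681  172.4366] [324.1575 259.6905]
nf [428.064  208.0007] [307.4066 265.994 ]
```

View pics/g1.png

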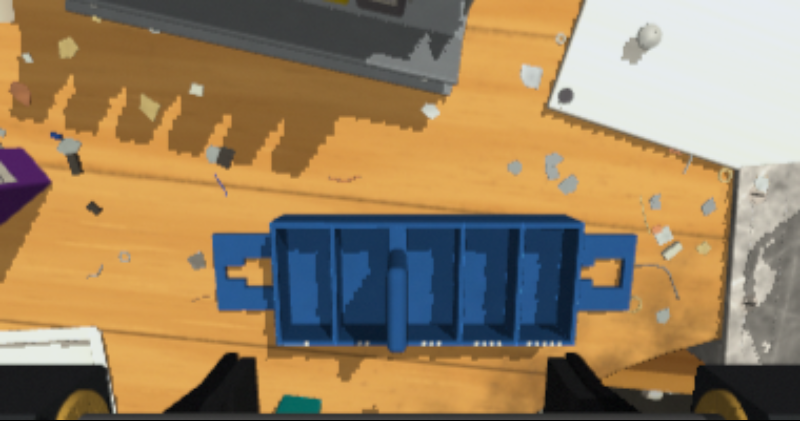

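The rack is aligned with the tool and sits where predicted (ear corners at (213,234) and (636,234)). I go down and grip the fin.

{"fn": "servo_tool", "kwargs": {"targets": [{"offset": [-0.002, -0.002, 0.03], "dr": [0, 0, 0]}, {"offset": [-0.002, -0.002, 0.06], "dr": [0, 0, 0]}, {"offset": [-0.002, -0.002, 0.09], "dr": [0, 0, 0]}, {"offset": [-0.002, -0.002, 0.117], "dr": [0, 0, 0]}, {"offset": [-0.002, -0.002, 0.117], "dr": [0, 0, 0]}, {"offset": [-0.002, -0.002, 0.117], "dr": [0, 0, 0]}, {"offset": [-0.002, -0.002, 0.117], "dr": [0, 0, 0]}]}}

```text
time_s: 4.12
position: [0.487, -0.0052, 0.0466]
tcp_rot: [[0.995, 0.103, 0.002], [0.103, -0.995, -0.001], [0.002, 0.001, -1.0]]
force: [0.3, 0.6, 0.0]
opening: 1.001
grasp_force: 0.0
```

{"fn": "servo_tool", "kwargs": {"targets": [{"offset": [0, 0, 0], "dr": [0, 0, 0]}, {"offset": [0, 0, 0], "dr": [0, 0, 0]}, {"offset": [0, 0, 0], "dr": [0, 0, 0]}, {"offset": [0, 0, 0], "dr": [0, 0, 0]}, {"offset": [0, 0, 0], "dr": [0, 0, 0]}, {"offset": [0, 0, 0], "dr": [0, 0, 0]}, {"offset": [0, 0, 0], "dr": [0, 0, 0]}, {"offset": [0, 0, 0], "dr": [0, 0, 0]}, {"offset": [0, 0, 0], "dr": [0, 0, 0]}, {"offset": [0, 0, 0], "dr": [0, 0, 0]}, {"offset": [0, 0, 0], "dr": [0, 0, 0]}, {"offset": [0, 0, 0], "dr": [0, 0, 0]}], "gripper": 1}}

```text
time_s: 5.12
position: [0.4858, -0.0042, 0.0455]
tcp_rot: [[0.995, 0.104, -0.0], [0.104, -0.995, 0.0], [-0.0, -0.0, -1.0]]
force: [0.5, 0.4, 0.3]
opening: 0.171
grasp_force: 0.0
```

{"fn": "servo_tool", "kwargs": {"targets": [{"offset": [0, 0, 0], "dr": [0, 0, 0]}, {"offset": [0, 0, 0], "dr": [0, 0, 0]}, {"offset": [0, 0, 0], "dr": [0, 0, 0]}, {"offset": [0, 0, 0], "dr": [0, 0, 0]}, {"offset": [0, 0, 0], "dr": [0, 0, 0]}]}}

```text
time_s: 5.53
position: [0.4858, -0.0043, 0.0455]
tcp_rot: [[0.995, 0.105, 0.0], [0.105, -0.995, -0.0], [0.0, 0.0, -1.0]]
force: [1.0, -1.8, -0.4]
opening: 0.097
grasp_force: 30.0
```

{"fn": "servo_tool", "kwargs": {"targets": [{"offset": [0, 0, -0.015], "dr": [0, 0, 0]}, {"offset": [0, 0, -0.03], "dr": [0, 0, 0]}, {"offset": [0, 0, -0.06], "dr": [0, 0, 0]}, {"offset": [0, 0, -0.06], "dr": [0, 0, 0]}, {"offset": [0, 0, -0.06], "dr": [0, 0, 0]}, {"offset": [0, 0, -0.06], "dr": [0, 0, 0]}]}}

```text
time_s: 6.03
position: [0.4848, -0.0039, 0.1048]
tcp_rot: [[0.995, 0.104, -0.002], [0.104, -0.995, 0.001], [-0.002, -0.001, -1.0]]
force: [-0.4, -0.2, -4.3]
opening: 0.103
grasp_force: 30.0
```

```bash
python3 - <<'E'
from h import *
np.set_printoptions(precision=4,suppress=True)
s=bot.read_state();print(s['position'],s['tcp_rot'],s['opening'],s['grasp_force'])
w=cap('wrist')
cv2.imwrite('pics/g2.png',cv2.resize(w['color'][60:260,130:510],(800,421))[:,:,::-1])
E
```

```text
[ 0.4848 -0.0039  0.1048] [[ 0.9945  0.1045 -0.0018]
 [ 0.1045 -0.9945  0.0006]
 [-0.0018 -0.0008 -1.    ]] 0.10335313117153602 30.001706639304757
```

View pics/g2.png

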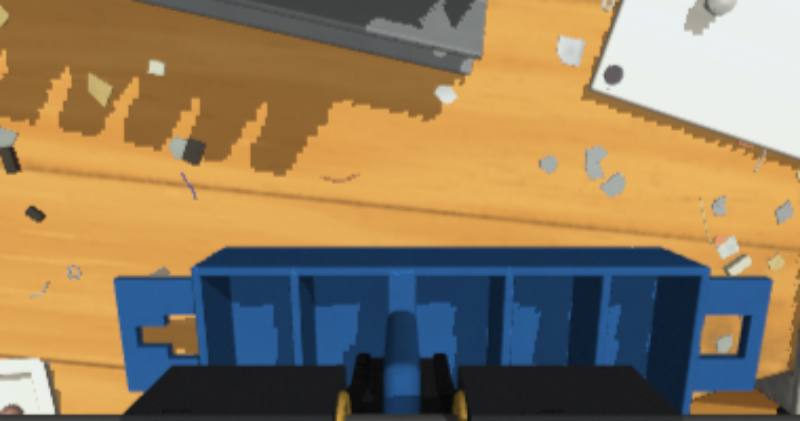

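The rack is held level. Ear corners are at (115,278), (131,391), (770,278) and (752,391) in the crop. I work out its pose in the hand from these.

```bash
python3 - <<'E'
from h import *
np.set_printoptions(precision=4,suppress=True)
w=cap('wrist');s=bot.read_state();p=np.array(s['position']);R=np.array(s['tcp_rot'])
A=lambda x,y:(130+x/2.105,60+y/2.105)
C=[onz(w,*A(*q),.0643) for q in ((115,278),(131,391),(770,278),(752,391))]
T=[R.T@(c-p) for c in C];print(np.array(T))
P=(C[0]+C[1])/2;N=(C[2]+C[3])/2;y=P-N;o=(P+N)/2
yaw=np.degrees(np.arctan2(-y[0],y[1]));print('o',o,np.linalg.norm(y),yaw,'tool',R.T@(o-p))
print('w',np.linalg.norm(C[0]-C[1]),np.linalg.norm(C[2]-C[3]))
E
```

```text
[[ 0.0242 -0.1031  0.04  ]
 [-0.02   -0.1029  0.0401]
 [ 0.0243  0.1319  0.0397]
 [-0.0198  0.1327  0.0398]]
o [ 0.4879 -0.0181  0.0643] 0.23533935198535136 6.031435301037511 tool [0.0021 0.0146 0.0399]
w 0.04415132537376414 0.04412735324943016
```

{"fn": "servo_tool", "kwargs": {"targets": [{"offset": [0.0, 0.1, -0.01], "dr": [0, 0, 8]}, {"offset": [0.0, 0.1, -0.01], "dr": [0, 0, 8]}, {"offset": [0.0, 0.1, -0.01], "dr": [0, 0, 8]}, {"offset": [0.03, 0.15, -0.01], "dr": [0, 0, 17]}, {"offset": [0.06, 0.18, -0.01], "dr": [0, 0, 17]}, {"offset": [0.08, 0.199, -0.01], "dr": [0, 0, 17.1]}, {"offset": [0.1, 0.199, -0.01], "dr": [0, 0, 17.1]}, {"offset": [0.1005, 0.1995, -0.01], "dr": [0, 0, 17.1]}, {"offset": [0.1005, 0.1995, -0.01], "dr": [0, 0, 17.1]}, {"offset": [0.1005, 0.1995, -0.01], "dr": [0, 0, 17.1]}, {"offset": [0.1005, 0.1995, -0.01], "dr": [0, 0, 17.1]}, {"offset": [0.1005, 0.1995, -0.01], "dr": [0, 0, 17.1]}]}}

```text
time_s: 7.13
position: [0.605, -0.1911, 0.1147]
tcp_rot: [[0.981, -0.192, -0.003], [-0.192, -0.981, 0.001], [-0.003, -0.001, -1.0]]
force: [1.1, -0.8, -4.7]
opening: 0.103
grasp_force: 30.0
```

```bash
python3 - <<'E'
from h import *
np.set_printoptions(precision=4,suppress=True)
s=bot.read_state();p=np.array(s['position']);R=np.array(s['tcp_rot']);print(p,R,s['force'])
T=np.array([.6055,-.1917,p[2]]);print('move in tool',R.T@(T-p),'yaw',np.degrees(np.arctan2(R[1,0],R[0,0])))
w=cap('wrist')
cv2.imwrite('pics/g3.png',cv2.resize(w['color'][60:260,130:510],(800,421))[:,:,::-1])
E
```

```text
[ 0.605  -0.1911  0.1147] [[ 0.9814 -0.1921 -0.0026]
 [-0.1921 -0.9814  0.0013]
 [-0.0028 -0.0008 -1.    ]] [ 1.0906 -0.7601 -4.6568]
move in tool [ 0.0006  0.0005 -0.    ] yaw -11.076750607356919
```

View pics/g3.png

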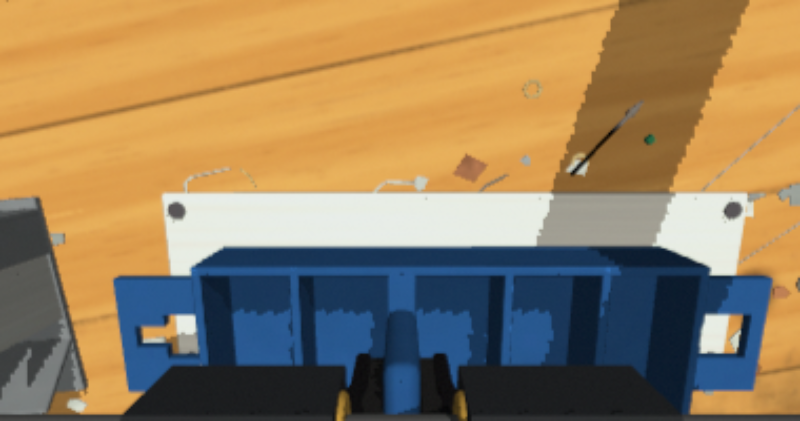

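The board's back edge is parallel to the rack, with corners at (163,193) and (746,193). I use these to check the dock origin.

```bash
python3 - <<'E'
from h import *
np.set_printoptions(precision=4,suppress=True)
w=cap('wrist')
A=lambda x,y:(130+x/2.105,60+y/2.105)
a=onz(w,*A(163,193),.006);b=onz(w,*A(746,194),.006);y=a-b;L=np.linalg.norm(y);y/=L;x=np.array([y[1],-y[0],0])
print(L,np.degrees(np.arctan2(-y[0],y[1])),'o',(a-.144*y+b+.128*y)/2-.045*x)
E
```

```text
0.2697022835916521 -11.158434639542039 o [ 0.6014 -0.2234  0.006 ]
```

{"fn": "servo_tool", "kwargs": {"targets": [{"offset": [0.0005, 0.001, 0.02], "dr": [0, 0, 0]}, {"offset": [0.0005, 0.001, 0.035], "dr": [0, 0, 0]}, {"offset": [0.0005, 0.001, 0.045], "dr": [0, 0, 0]}, {"offset": [0.0005, 0.001, 0.048], "dr": [0, 0, 0]}, {"offset": [0.0005, 0.001, 0.051], "dr": [0, 0, 0]}, {"offset": [0.0005, 0.001, 0.053], "dr": [0, 0, 0]}, {"offset": [0.0005, 0.001, 0.055], "dr": [0, 0, 0]}, {"offset": [0.0005, 0.001, 0.055], "dr": [0, 0, 0]}, {"offset": [0.0005, 0.001, 0.055], "dr": [0, 0, 0]}]}}

```text
time_s: 7.98
position: [0.6072, -0.1933, 0.061]
tcp_rot: [[0.981, -0.193, 0.001], [-0.193, -0.981, -0.0], [0.001, 0.0, -1.0]]
force: [-0.8, 0.1, -3.3]
opening: 0.101
grasp_force: 30.0
```

{"fn": "servo_tool", "kwargs": {"targets": [{"offset": [-0.001, -0.001, 0.0], "dr": [0, 0, 0]}, {"offset": [-0.001, -0.001, 0.002], "dr": [0, 0, 0]}, {"offset": [-0.001, -0.001, 0.004], "dr": [0, 0, 0]}, {"offset": [-0.001, -0.001, 0.006], "dr": [0, 0, 0]}, {"offset": [-0.001, -0.001, 0.007], "dr": [0, 0, 0]}, {"offset": [-0.001, -0.001, 0.007], "dr": [0, 0, 0]}, {"offset": [-0.001, -0.001, 0.007], "dr": [0, 0, 0]}]}}

```text
time_s: 8.57
position: [0.606, -0.192, 0.0534]
tcp_rot: [[0.981, -0.193, -0.0], [-0.193, -0.981, 0.0], [-0.0, -0.0, -1.0]]
force: [0.5, 0.1, -4.1]
opening: 0.102
grasp_force: 30.0
```

{"fn": "servo_tool", "kwargs": {"targets": [{"offset": [0, 0, 0.001], "dr": [0, 0, 0]}, {"offset": [0, 0, 0.002], "dr": [0, 0, 0]}, {"offset": [0, 0, 0.002], "dr": [0, 0, 0]}, {"offset": [0, 0, 0.002], "dr": [0, 0, 0]}]}}

```text
time_s: 8.9
position: [0.6067, -0.1921, 0.0521]
tcp_rot: [[0.981, -0.192, 0.001], [-0.192, -0.981, -0.001], [0.002, 0.0, -1.0]]
force: [0.4, 0.6, -1.5]
opening: 0.104
grasp_force: 30.0
```

{"fn": "servo_tool", "kwargs": {"targets": [{"offset": [0, 0.004, 0.0005], "dr": [0, 0, 0]}, {"offset": [0, 0.008, 0.0005], "dr": [0, 0, 0]}, {"offset": [0, 0.012, 0.0005], "dr": [0, 0, 0]}, {"offset": [0, 0.0155, 0.0005], "dr": [0, 0, 0]}, {"offset": [0, 0.0155, 0.0005], "dr": [0, 0, 0]}, {"offset": [0, 0.0155, 0.0005], "dr": [0, 0, 0]}, {"offset": [0, 0.0155, 0.0005], "dr": [0, 0, 0]}]}}

```text
time_s: 9.48
position: [0.6038, -0.2071, 0.0521]
tcp_rot: [[0.981, -0.193, 0.002], [-0.193, -0.981, -0.0], [0.002, -0.0, -1.0]]
force: [0.3, 3.9, 6.4]
opening: 0.104
grasp_force: 30.0
```

{"fn": "servo_tool", "kwargs": {"targets": [{"offset": [0, 0.001, 0], "dr": [0, 0, 0]}, {"offset": [0, 0.002, 0], "dr": [0, 0, 0]}, {"offset": [0, 0.0025, 0], "dr": [0, 0, 0]}, {"offset": [0, 0.0025, 0], "dr": [0, 0, 0]}, {"offset": [0, 0.0025, 0], "dr": [0, 0, 0]}]}}

```text
time_s: 9.9
position: [0.6035, -0.2084, 0.0521]
tcp_rot: [[0.981, -0.193, 0.002], [-0.193, -0.981, 0.001], [0.002, -0.002, -1.0]]
force: [0.7, 6.3, 5.3]
opening: 0.098
grasp_force: 30.0
```

```bash
python3 - <<'E'
from h import *
np.set_printoptions(precision=4,suppress=True)
s=bot.read_state();p=np.array(s['position']);R=np.array(s['tcp_rot']);print(p,s['force'])
w=cap('wrist');cv2.imwrite('pics/g4.png',cv2.resize(w['color'][60:260,130:510],(800,421))[:,:,::-1])
o=p+R@np.array([.0021,.0148,0]);print('rack o',o)
d=o-[.6015,-.2229,0];a=np.radians(-11.1);print('in dock',d[0]*np.cos(a)+d[1]*np.sin(a),-d[0]*np.sin(a)+d[1]*np.cos(a))
E
```

```text
[ 0.6035 -0.2084  0.0521] [0.7484 6.3278 5.3056]
rack o [ 0.6027 -0.2233  0.0521]
in dock 0.0012846908671609832 -0.00018270216222768433
```

View pics/g4.png

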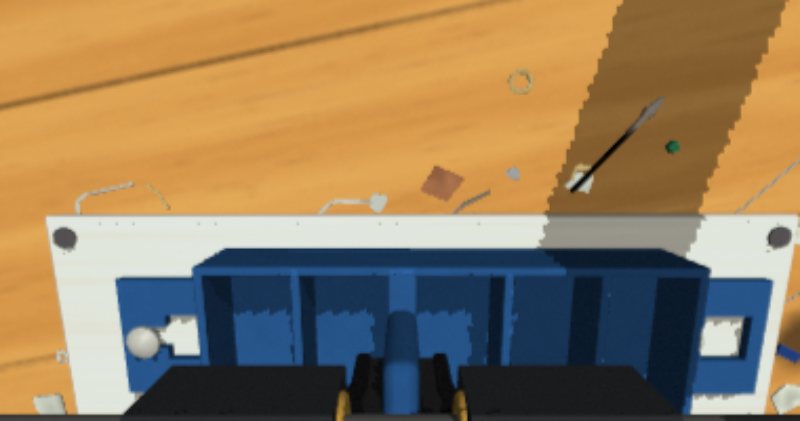

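The screw is seated at the slot end in the +y ear (143,342), so the rack is home. I release it and go to view the store.

{"fn": "servo_tool", "kwargs": {"targets": [{"offset": [0, 0, 0], "dr": [0, 0, 0]}, {"offset": [0, 0, 0], "dr": [0, 0, 0]}, {"offset": [0, 0, 0], "dr": [0, 0, 0]}, {"offset": [0, 0, 0], "dr": [0, 0, 0]}, {"offset": [0, 0, 0], "dr": [0, 0, 0]}, {"offset": [0, 0, 0], "dr": [0, 0, 0]}, {"offset": [0, 0, -0.04], "dr": [0, 0, 0]}, {"offset": [0, 0, -0.08], "dr": [0, 0, 0]}, {"offset": [0, 0, -0.12], "dr": [0, 0, 0]}, {"offset": [0, 0, -0.16], "dr": [0, 0, 0]}, {"offset": [0, 0, -0.2], "dr": [0, 0, 0]}, {"offset": [0, 0, -0.2], "dr": [0, 0, 0]}], "gripper": -0.1}}

```text
time_s: 10.95
position: [0.6073, -0.2123, 0.2608]
tcp_rot: [[0.981, -0.193, 0.016], [-0.192, -0.981, -0.009], [0.018, 0.006, -1.0]]
force: [1.5, -0.9, 0.9]
opening: 0.55
grasp_force: 0.0
```

{"fn": "servo_tool", "kwargs": {"targets": [{"offset": [-0.007, -0.1, 0], "dr": [0, 0, -45]}, {"offset": [-0.007, -0.1, 0], "dr": [0, 0, -45]}, {"offset": [-0.007, -0.1, 0], "dr": [0, 0, -45]}, {"offset": [-0.007, -0.1, 0], "dr": [0, 0, -45]}, {"offset": [-0.007, -0.1, 0], "dr": [0, 0, -45]}, {"offset": [-0.007, -0.1, 0], "dr": [0, 0, -45]}, {"offset": [-0.007, -0.1, 0], "dr": [0, 0, -45]}, {"offset": [-0.014, -0.21, 0], "dr": [0, 0, -96]}, {"offset": [-0.014, -0.21, 0], "dr": [0, 0, -96]}, {"offset": [-0.014, -0.21, 0], "dr": [0, 0, -96]}, {"offset": [-0.014, -0.21, 0], "dr": [0, 0, -96]}, {"offset": [-0.014, -0.21, 0], "dr": [0, 0, -96]}, {"offset": [-0.014, -0.21, 0], "dr": [0, 0, -96]}, {"offset": [-0.014, -0.21, 0], "dr": [0, 0, -96]}, {"offset": [-0.014, -0.21, 0], "dr": [0, 0, -96]}, {"offset": [-0.014, -0.21, 0], "dr": [0, 0, -96]}, {"offset": [-0.014, -0.21, 0], "dr": [0, 0, -96]}]}}

```text
time_s: 12.37
position: [0.6292, -0.001, 0.2508]
tcp_rot: [[0.092, 0.996, -0.0], [0.996, -0.092, -0.0], [-0.0, -0.0, -1.0]]
force: [0.6, -0.6, -0.1]
opening: 0.55
grasp_force: 0.0
```

```bash
python3 - <<'E'
from h import *
np.set_printoptions(precision=4,suppress=True)
s=bot.read_state();print(s['position'],s['tcp_rot'],s['opening'],s['force'])
w=cap('wrist');cv2.imwrite('pics/s1.png',cv2.resize(w['color'][0:230,160:500],None,fx=2.35,fy=2.35,interpolation=2)[:,:,::-1])
E
```

```text
[ 0.6292 -0.001   0.2508] [[ 0.0917  0.9958 -0.0003]
 [ 0.9958 -0.0917 -0.    ]
 [-0.     -0.0003 -1.    ]] 0.5496542873833589 [ 0.5841 -0.6046 -0.1158]
```

View pics/s1.png

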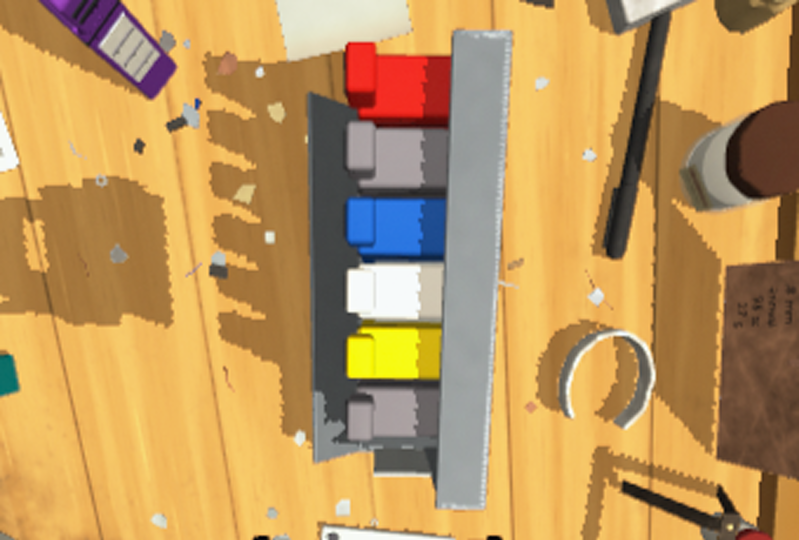

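The slots from +y to -y hold red, grey, blue, white, yellow, grey and empty. Tab tops are at about (362,72) red, (361,220) blue, (361,290) white and (361,357) yellow. The lip front edge runs from (455,30) to (438,507).

```bash
python3 - <<'E'
from h import *
np.set_printoptions(precision=4,suppress=True)
w=cap('wrist')
A=lambda x,y:(160+x/2.35,y/2.35)
a=onz(w,*A(455,30),.12);b=onz(w,*A(438,507),.12);y=a-b;L=np.linalg.norm(y);y/=L;x=np.array([y[1],-y[0],0])
yaw=np.degrees(np.arctan2(-y[0],y[1]));o=(a+b)/2-.01*x
a2=onz(w,*A(512,33),.12);b2=onz(w,*A(485,507),.12);print('lip width',a2-a,b2-b)
print('store o',o,'L',L,'yaw',yaw)
for n,k in (('red',3),('grey',2),('blue',1),('white',0),('yellow',-1),('grey2',-2)):
    t=o+.028*k*y-.026*x;t[2]=.129;p=proj(w,t);print(n,t,(p-[160,0])*2.35)
E
```

```text
lip width [ 0.0224 -0.0031  0.    ] [ 0.0223 -0.002  -0.    ]
store o [0.6559 0.0714 0.12  ] L 0.19840189965892063 yaw -5.702868562181314
red [0.6384 0.1576 0.129 ] [363.2242  65.0298]
grey [0.6356 0.1297 0.129 ] [363.0218 144.4305]
blue [0.6328 0.1018 0.129 ] [362.8308 219.3523]
white [0.63  0.074 0.129] [362.6503 290.1638]
yellow [0.6273 0.0461 0.129 ] [362.4795 357.194 ]
grey2 [0.6245 0.0183 0.129 ] [362.3175 420.7381]
```

{"fn": "servo_tool", "kwargs": {"targets": [{"offset": [-0.3, -0.012, 0], "dr": [0, 0, 6]}, {"offset": [-0.3, -0.012, 0], "dr": [0, 0, 6]}, {"offset": [-0.3, -0.012, 0], "dr": [0, 0, 6]}, {"offset": [-0.3, -0.012, 0], "dr": [0, 0, 6]}, {"offset": [-0.3, -0.012, 0], "dr": [0, 0, 6]}, {"offset": [-0.3, -0.012, 0], "dr": [0, 0, 6]}, {"offset": [-0.3, -0.012, 0], "dr": [0, 0, 6]}, {"offset": [-0.3, -0.012, 0], "dr": [0, 0, 6]}, {"offset": [-0.3, -0.012, 0], "dr": [0, 0, 6]}, {"offset": [-0.3, -0.012, 0], "dr": [0, 0, 6]}, {"offset": [-0.3, -0.012, 0], "dr": [0, 0, 6]}, {"offset": [-0.3, -0.012, 0], "dr": [0, 0, 6]}], "gripper": 0.34}}

```text
time_s: 13.47
position: [0.591, -0.2965, 0.2511]
tcp_rot: [[0.191, 0.982, -0.0], [0.982, -0.191, 0.001], [0.001, -0.0, -1.0]]
force: [-0.1, -0.6, -0.7]
opening: 0.327
grasp_force: 0.0
```

```bash
python3 - <<'E'
from h import *
np.set_printoptions(precision=4,suppress=True)
s=bot.read_state();print(s['position'],s['tcp_rot'][0],s['opening'],s['force'])
w=cap('wrist');im=w['color'];cv2.imwrite('pics/k1.png',cv2.resize(im[0:230,200:440],None,fx=2.6,fy=2.6,interpolation=2)[:,:,::-1])
E
```

```text
[ 0.591  -0.2965  0.2511] [ 0.1906  0.9817 -0.0003] 0.32700149165052184 [-0.0785 -0.5656 -0.6822]
```

View pics/k1.png

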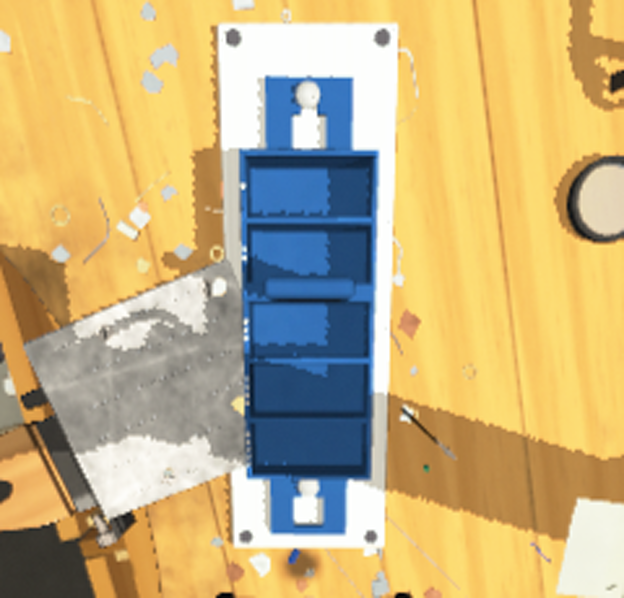

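Both screws sit at the slot ends (307,95) and (308,490), so the rack is locked. I compute the pocket positions numerically from here, since my 14 picture views are used up.

```bash
python3 - <<'E'
from h import *
np.set_printoptions(precision=4,suppress=True)
w=cap('wrist')
A=lambda x,y:(200+x/2.6,y/2.6)
def pose(p,z):
    q=[onz(w,*A(*u),z) for u in p];P=(q[0]+q[1])/2;N=(q[2]+q[3])/2;y=P-N
    print('o',(P+N)/2,'L',np.linalg.norm(y),'W',np.linalg.norm(q[0]-q[1]),np.linalg.norm(q[2]-q[3]),'yaw',np.degrees(np.arctan2(-y[0],y[1])))
pose([(239,151),(378,151),(250,478),(371,479)],.041)
pose([(265,76),(353,76),(271,533),(346,533)],.011)
pose([(218,23),(398,23),(234,547),(385,547)],.006)
E
```

```text
o [ 0.6032 -0.2239  0.041 ] L 0.15754486040546314 W 0.06553884998086891 0.06417085642517907 yaw -10.656593142912099
o [ 0.6027 -0.2232  0.011 ] L 0.23655937437629831 W 0.043720953029635766 0.04388671682871716 yaw -11.104759565382617
o [ 0.6041 -0.2161  0.006 ] L 0.27136093245585446 W 0.08898193181862683 0.08994515655918961 yaw -10.86665100726553
```

```bash
cat >> h.py <<'E'
from scipy.spatial.transform import Rotation as Ro
F={'s':((.6559,.0714),-5.7),'r':((.6026,-.2234),-11.0)}
def tgt(f,x,y,z):
    (ox,oy),a=F[f];a=np.radians(a);c,s=np.cos(a),np.sin(a)
    return np.array([ox+x*c-y*s,oy+x*s+y*c,z]),np.array([[-s,c,0],[c,s,0],[0,0,-1.]])
def go(f,x,y,z):
    st=bot.read_state();p=np.array(st['position']);R=np.array(st['tcp_rot']);P,T=tgt(f,x,y,z)
    dr=Ro.from_matrix(R.T@T).as_rotvec(degrees=True)
    print('offset',np.round(R.T@(P-p),4),'dr',np.round(dr,2),'pos',np.round(p,4),'grip',round(st['opening'],3),round(st['grasp_force'],1),'F',np.round(st['force'],1),'t',st['time_s'])
E
python3 -c "
from h import *
go('s',-.026,.084,.25)"
```

```text
offset [ 0.455  -0.0401  0.0014] dr [-0.01 -0.02 -5.27] pos [ 0.5911 -0.2967  0.2512] grip 0.333 0.0 F [-0.6  0.2  0.2] t 13.5667
```

{"fn": "servo_tool", "kwargs": {"targets": [{"offset": [0.455, -0.04, 0], "dr": [0, 0, -5.27]}, {"offset": [0.455, -0.04, 0], "dr": [0, 0, -5.27]}, {"offset": [0.455, -0.04, 0], "dr": [0, 0, -5.27]}, {"offset": [0.455, -0.04, 0], "dr": [0, 0, -5.27]}, {"offset": [0.455, -0.04, 0], "dr": [0, 0, -5.27]}, {"offset": [0.455, -0.04, 0], "dr": [0, 0, -5.27]}, {"offset": [0.455, -0.04, 0], "dr": [0, 0, -5.27]}, {"offset": [0.455, -0.04, 0], "dr": [0, 0, -5.27]}, {"offset": [0.455, -0.04, 0], "dr": [0, 0, -5.27]}, {"offset": [0.455, -0.04, 0], "dr": [0, 0, -5.27]}, {"offset": [0.455, -0.04, 0], "dr": [0, 0, -5.27]}, {"offset": [0.455, -0.04, 0.07], "dr": [0, 0, -5.27]}, {"offset": [0.455, -0.04, 0.1], "dr": [0, 0, -5.27]}, {"offset": [0.455, -0.04, 0.1], "dr": [0, 0, -5.27]}, {"offset": [0.455, -0.04, 0.1], "dr": [0, 0, -5.27]}, {"offset": [0.455, -0.04, 0.1], "dr": [0, 0, -5.27]}]}}

```text
time_s: 14.9
position: [0.6383, 0.1566, 0.1504]
tcp_rot: [[0.1, 0.995, -0.002], [0.995, -0.1, -0.0], [-0.0, -0.002, -1.0]]
force: [0.6, -0.3, 0.3]
opening: 0.329
grasp_force: 0.0
```

```bash
python3 -c "
from h import *
go('s',-.026,.084,.109)
w=cap('wrist');h=cv2.cvtColor(w['color'],cv2.COLOR_RGB2HSV)
m=cv2.inRange(h,(0,150,80),(6,255,255))|cv2.inRange(h,(172,150,80),(180,255,255))
for c in cv2.findContours(m,0,2)[0]:
  if cv2.contourArea(c)>80: print(cv2.contourArea(c),cv2.boundingRect(c))
P,_=tgt('s',-.026,.084,.129);print(proj(w,P),[proj(w,tgt('s',a,b,.129)[0]).round(1) for a,b in ((-.032,.093),(-.02,.093),(-.032,.075))])
cv2.imwrite('pics/a1.png',w['color'][:,:,::-1])
"
```

```text
offset [0.001  0.0001 0.0414] dr [-0.11  0.01 -0.05] pos [0.6383 0.1566 0.1504] grip 0.329 0.0 F [ 0.6 -0.3  0.3] t 14.9
1685.5 (311, 202, 57, 40)
388.5 (317, 181, 48, 20)
[320.37788271 230.48807027] [array([311.9, 218.5]), array([328.9, 218.6]), array([312.1, 242.1])]
```

{"fn": "servo_tool", "kwargs": {"targets": [{"offset": [0.001, 0, 0.015], "dr": [0, 0, 0]}, {"offset": [0.001, 0, 0.03], "dr": [0, 0, 0]}, {"offset": [0.001, 0, 0.041], "dr": [0, 0, 0]}, {"offset": [0.001, 0, 0.041], "dr": [0, 0, 0]}, {"offset": [0.001, 0, 0.041], "dr": [0, 0, 0]}]}}

```text
time_s: 15.37
position: [0.6398, 0.1565, 0.111]
tcp_rot: [[0.102, 0.995, 0.001], [0.995, -0.102, 0.0], [0.0, 0.001, -1.0]]
force: [0.0, -0.2, 1.0]
opening: 0.332
grasp_force: 0.0
```

{"fn": "servo_tool", "kwargs": {"targets": [{"offset": [0, 0, 0], "dr": [0, 0, 0]}, {"offset": [0, 0, 0], "dr": [0, 0, 0]}, {"offset": [0, 0, 0], "dr": [0, 0, 0]}, {"offset": [0, 0, 0], "dr": [0, 0, 0]}, {"offset": [0, 0, 0], "dr": [0, 0, 0]}, {"offset": [0, 0, 0], "dr": [0, 0, 0]}, {"offset": [0, 0, 0], "dr": [0, 0, 0]}], "gripper": 1}}

```text
time_s: 15.95
position: [0.6389, 0.1566, 0.1103]
tcp_rot: [[0.102, 0.995, -0.001], [0.995, -0.102, 0.0], [-0.0, -0.001, -1.0]]
force: [-1.4, 0.1, 2.7]
opening: 0.135
grasp_force: 30.0
```

```bash
python3 -c "
from h import *
go('s',-.026,.084,.109)"
```

```text
offset [ 0.0009 -0.0006  0.0013] dr [-0.03  0.   -0.13] pos [0.6389 0.1566 0.1103] grip 0.135 30.0 F [-1.4  0.1  2.7] t 15.95
```

{"fn": "servo_tool", "kwargs": {"targets": [{"offset": [0, 0, -0.002], "dr": [0, 0, 0]}, {"offset": [0, -0.0092, -0.0018], "dr": [-5, 0, 0]}, {"offset": [0, -0.0183, -0.0008], "dr": [-10, 0, 0]}, {"offset": [0, -0.0272, 0.0011], "dr": [-15, 0, 0]}, {"offset": [0, -0.0272, 0.0011], "dr": [-15, 0, 0]}, {"offset": [0, -0.0272, 0.0011], "dr": [-15, 0, 0]}, {"offset": [0, -0.0272, 0.0011], "dr": [-15, 0, 0]}]}}

```text
time_s: 16.53
position: [0.6139, 0.1592, 0.1095]
tcp_rot: [[0.102, 0.961, 0.258], [0.995, -0.099, -0.026], [0.0, 0.259, -0.966]]
force: [-0.1, -0.0, -1.5]
opening: 0.135
grasp_force: 30.0
```

{"fn": "servo_tool", "kwargs": {"targets": [{"offset": [0, 0, -0.02], "dr": [0, 0, 0]}, {"offset": [0, 0, -0.045], "dr": [0, 0, 0]}, {"offset": [0, 0, -0.07], "dr": [0, 0, 0]}, {"offset": [0, 0, -0.1], "dr": [0, 0, 0]}, {"offset": [0, 0, -0.14], "dr": [0, 0, 0]}, {"offset": [0, 0, -0.165], "dr": [0, 0, 0]}, {"offset": [0, 0, -0.165], "dr": [0, 0, 0]}, {"offset": [0, 0, -0.165], "dr": [0, 0, 0]}]}}

```text
time_s: 17.2
position: [0.5721, 0.1637, 0.271]
tcp_rot: [[0.102, 0.96, 0.262], [0.995, -0.099, -0.025], [0.001, 0.263, -0.965]]
force: [-0.7, -0.7, -2.8]
opening: 0.137
grasp_force: 30.0
```

```bash
python3 -c "
from h import *
go('r',-.026,.063,.265)"
```

```text
offset [-0.3169  0.0463  0.0184] dr [15.26 -0.77  5.1 ] pos [0.5721 0.1637 0.271 ] grip 0.137 30.0 F [-0.7 -0.7 -2.8] t 17.2
```

{"fn": "servo_tool", "kwargs": {"targets": [{"offset": [-0.317, 0.0465, 0.0185], "dr": [15.2, -0.8, 5.1]}, {"offset": [-0.317, 0.0465, 0.0185], "dr": [15.2, -0.8, 5.1]}, {"offset": [-0.317, 0.0465, 0.0185], "dr": [15.2, -0.8, 5.1]}, {"offset": [-0.317, 0.0465, 0.0185], "dr": [15.2, -0.8, 5.1]}, {"offset": [-0.317, 0.0465, 0.0185], "dr": [15.2, -0.8, 5.1]}, {"offset": [-0.317, 0.0465, 0.0185], "dr": [15.2, -0.8, 5.1]}, {"offset": [-0.317, 0.0465, 0.0185], "dr": [15.2, -0.8, 5.1]}, {"offset": [-0.317, 0.0465, 0.0185], "dr": [15.2, -0.8, 5.1]}, {"offset": [-0.317, 0.0465, 0.0185], "dr": [15.2, -0.8, 5.1]}, {"offset": [-0.317, 0.0465, 0.0185], "dr": [15.2, -0.8, 5.1]}, {"offset": [-0.317, 0.0465, 0.0185], "dr": [15.2, -0.8, 5.1]}, {"offset": [-0.317, 0.0465, 0.0185], "dr": [15.2, -0.8, 5.1]}]}}

```text
time_s: 18.2
position: [0.5866, -0.1556, 0.2613]
tcp_rot: [[0.189, 0.982, -0.006], [0.982, -0.189, 0.0], [-0.001, -0.006, -1.0]]
force: [-0.2, 0.1, -1.3]
opening: 0.138
grasp_force: 30.0
```

```bash
python3 -c "
from h import *
go('r',-.026,.063,.150)
w=cap('wrist');cv2.imwrite('pics/b1.png',w['color'][:,:,::-1]);h=cv2.cvtColor(w['color'],cv2.COLOR_RGB2HSV)
m=cv2.inRange(h,(0,150,60),(6,255,255))|cv2.inRange(h,(172,150,60),(180,255,255))
for c in cv2.findContours(m,0,2)[0]:
  if cv2.contourArea(c)>80: print(cv2.contourArea(c),cv2.minAreaRect(c))
# expected in-hand corners
s=bot.read_state();R=np.array(s['tcp_rot']);p=np.array(s['position'])
for q in ((.012,-.002,.0053),(.012,.054,.0053),(.012,-.002,.1053),(.012,.054,.1053)): print(q,proj(w,p+R@q).round(1))
b=cap('side');h=cv2.cvtColor(b['color'],cv2.COLOR_RGB2HSV)
m=cv2.inRange(h,(100,100,30),(125,255,255))
for c in cv2.findContours(m,0,2)[0]:
  if cv2.contourArea(c)>300: print('side blue',cv2.contourArea(c),cv2.boundingRect(c))
"
```

```text
offset [-0.0004  0.0033  0.1113] dr [-0.35  0.06  0.08] pos [ 0.5866 -0.1556  0.2613] grip 0.138 30.0 F [-0.2  0.1 -1.3] t 18.2
1785.0 ((356.0, 236.5), (39.0, 92.0), 90.0)
1780.0 ((356.5, 201.5), (27.0, 77.0), 90.0)
316.0 ((514.330810546875, 100.35385131835938), (18.605207443237305, 21.458009719848633), 7.125016689300537)
(0.012, -0.002, 0.0053) [317.4 223.6]
(0.012, 0.054, 0.0053) [404.3 223.6]
(0.012, -0.002, 0.1053) [318.6 188.8]
(0.012, 0.054, 0.1053) [374.9 188.8]
side blue 1938.5 (512, 287, 128, 113)
side blue 2098.5 (348, 233, 67, 77)
```

{"fn": "servo_tool", "kwargs": {"targets": [{"offset": [0, 0.0033, 0.03], "dr": [0, 0, 0]}, {"offset": [0, 0.0033, 0.065], "dr": [0, 0, 0]}, {"offset": [0, 0.0033, 0.1], "dr": [0, 0, 0]}, {"offset": [0, 0.0033, 0.1], "dr": [0, 0, 0]}, {"offset": [0, 0.0033, 0.1], "dr": [0, 0, 0]}, {"offset": [0, 0.0033, 0.1], "dr": [0, 0, 0]}]}}

```text
time_s: 18.8
position: [0.5911, -0.1574, 0.1642]
tcp_rot: [[0.189, 0.982, -0.001], [0.982, -0.189, -0.003], [-0.003, -0.001, -1.0]]
force: [0.2, -0.4, -0.8]
opening: 0.139
grasp_force: 30.0
```

```bash
python3 -c "
from h import *
go('r',-.026,.063,.117)"
```

```text
offset [ 0.0005 -0.0021  0.0472] dr [-0.04  0.17  0.09] pos [ 0.5911 -0.1574  0.1642] grip 0.139 30.0 F [ 0.2 -0.4 -0.8] t 18.8
```

{"fn": "servo_tool", "kwargs": {"targets": [{"offset": [0.0005, -0.0015, 0.0], "dr": [0, 0, 0]}, {"offset": [0.0005, -0.0015, 0.01], "dr": [0, 0, 0]}, {"offset": [0.0005, -0.0015, 0.013], "dr": [0, 0, 0]}, {"offset": [0.0005, -0.0015, 0.013], "dr": [0, 0, 0]}, {"offset": [0.0005, -0.0015, 0.013], "dr": [0, 0, 0]}, {"offset": [0.0005, -0.0015, 0.013], "dr": [0, 0, 0]}]}}

```text
time_s: 19.3
position: [0.5884, -0.1569, 0.1497]
tcp_rot: [[0.19, 0.982, -0.004], [0.982, -0.19, -0.002], [-0.002, -0.003, -1.0]]
force: [-0.5, -0.2, -2.7]
opening: 0.134
grasp_force: 30.0
```

```bash
python3 -c "
from h import *
go('r',-.026,.063,.117)"
```

```text
offset [0.0005 0.0007 0.0327] dr [-0.18  0.14  0.02] pos [ 0.5884 -0.1569  0.1497] grip 0.134 30.0 F [-0.5 -0.2 -2.7] t 19.3
```

{"fn": "servo_tool", "kwargs": {"targets": [{"offset": [0.0003, 0.0003, 0.006], "dr": [0, 0, 0]}, {"offset": [0.0003, 0.0003, 0.012], "dr": [0, 0, 0]}, {"offset": [0.0003, 0.0003, 0.018], "dr": [0, 0, 0]}, {"offset": [0.0003, 0.0003, 0.024], "dr": [0, 0, 0]}, {"offset": [0.0003, 0.0003, 0.03], "dr": [0, 0, 0]}, {"offset": [0.0003, 0.0003, 0.032], "dr": [0, 0, 0]}, {"offset": [0.0003, 0.0003, 0.032], "dr": [0, 0, 0]}]}}

```text
time_s: 19.88
position: [0.5882, -0.1566, 0.1169]
tcp_rot: [[0.19, 0.982, -0.005], [0.982, -0.19, -0.001], [-0.002, -0.005, -1.0]]
force: [-1.1, -1.3, -2.2]
opening: 0.138
grasp_force: 30.0
```

```bash
python3 -c "
from h import *
go('r',-.026,.063,.116)"
```

```text
offset [0.0002 0.0009 0.0009] dr [-0.27  0.13  0.03] pos [ 0.5882 -0.1566  0.1169] grip 0.138 30.0 F [-1.1 -1.3 -2.2] t 19.8833
```

{"fn": "servo_tool", "kwargs": {"targets": [{"offset": [0, 0.0005, 0.001], "dr": [0, 0, 0]}, {"offset": [0, 0.0005, 0.0015], "dr": [0, 0, 0]}, {"offset": [0, 0.0005, 0.0015], "dr": [0, 0, 0]}]}}

```text
time_s: 20.13
position: [0.5887, -0.1566, 0.1165]
tcp_rot: [[0.19, 0.982, -0.004], [0.982, -0.19, -0.002], [-0.002, -0.004, -1.0]]
force: [-2.2, 0.5, 4.1]
opening: 0.134
grasp_force: 30.0
```

{"fn": "servo_tool", "kwargs": {"targets": [{"offset": [0, 0, 0], "dr": [0, 0, 0]}, {"offset": [0, 0, 0], "dr": [0, 0, 0]}, {"offset": [0, 0, 0], "dr": [0, 0, 0]}, {"offset": [0, 0, 0], "dr": [0, 0, 0]}, {"offset": [0, 0, -0.02], "dr": [0, 0, 0]}, {"offset": [0, 0, -0.06], "dr": [0, 0, 0]}, {"offset": [0, 0, -0.1], "dr": [0, 0, 0]}, {"offset": [0, 0, -0.13], "dr": [0, 0, 0]}, {"offset": [0, 0, -0.13], "dr": [0, 0, 0]}], "gripper": 0.34}}

```text
time_s: 20.88
position: [0.5939, -0.1583, 0.2536]
tcp_rot: [[0.19, 0.982, 0.01], [0.982, -0.19, -0.008], [-0.006, 0.011, -1.0]]
force: [0.4, -1.0, 1.1]
opening: 0.327
grasp_force: 0.0
```

```bash
cat >> h.py <<'E'
LO={'red':[((0,150,60),(6,255,255)),((172,150,60),(180,255,255))],'yellow':[((24,170,90),(34,255,255))],'blue':[((104,150,60),(118,255,255))]}
def blobs(c,col,mn=80):
    h=cv2.cvtColor(c['color'],cv2.COLOR_RGB2HSV);m=sum(cv2.inRange(h,*r) for r in LO[col])
    return [(cv2.contourArea(k),cv2.boundingRect(k)) for k in cv2.findContours(m.astype(np.uint8),0,2)[0] if cv2.contourArea(k)>mn]
def box(c,f,x,y,z0=.011):
    "expected bounding box in view of tab top and of body for cassette centre (x,y) floor z0 in frame f"
    q=np.array([proj(c,tgt(f,x+a,y+b,z0+.1)[0]) for a in(-.028,.028) for b in (-.012,.012)]);t=np.array([proj(c,tgt(f,x-.026+a,y+b,z0+.124)[0]) for a in(-.006,.006) for b in (-.009,.009)])
    g=np.array([proj(c,tgt(f,x+a,y+b,z0)[0]) for a in(-.028,.028) for b in (-.012,.012)])
    for n,k in(('tabtop',t),('top',q),('bottom',g)): print(n,k.min(0).round(),k.max(0).round())
E
python3 -c "
from h import *
go('s',-.026,-.028,.25)
for n in ('side','scene'):
  c=cap(n);print(n,blobs(c,'red',30));box(c,'r',0,.063)
"
```

```text
offset [ 0.207  -0.0061  0.0023] dr [ 0.64  0.37 -5.27] pos [ 0.5939 -0.1583  0.2536] grip 0.327 0.0 F [ 0.4 -1.   1.1] t 20.8833
side [(161.0, (463, 359, 48, 34)), (331.5, (585, 339, 30, 33)), (674.0, (354, 203, 28, 43))]
tabtop [354. 203.] [363. 207.]
top [355. 209.] [383. 218.]
bottom [352. 248.] [379. 257.]
scene [(37.5, (569, 275, 14, 18)), (35.0, (539, 262, 14, 17)), (350.0, (355, 203, 19, 33))]
tabtop [354. 204.] [363. 211.]
top [354. 200.] [376. 217.]
bottom [351. 226.] [372. 243.]
```

Red stands in pocket 1 as expected. Next is yellow.

{"fn": "servo_tool", "kwargs": {"targets": [{"offset": [0.207, -0.004, 0], "dr": [0, 0, -5.27]}, {"offset": [0.207, -0.004, 0], "dr": [0, 0, -5.27]}, {"offset": [0.207, -0.004, 0], "dr": [0, 0, -5.27]}, {"offset": [0.207, -0.004, 0], "dr": [0, 0, -5.27]}, {"offset": [0.207, -0.004, 0], "dr": [0, 0, -5.27]}, {"offset": [0.207, -0.004, 0.03], "dr": [0, 0, -5.27]}, {"offset": [0.207, -0.004, 0.07], "dr": [0, 0, -5.27]}, {"offset": [0.207, -0.004, 0.1], "dr": [0, 0, -5.27]}, {"offset": [0.207, -0.004, 0.1], "dr": [0, 0, -5.27]}, {"offset": [0.207, -0.004, 0.1], "dr": [0, 0, -5.27]}, {"offset": [0.207, -0.004, 0.1], "dr": [0, 0, -5.27]}]}}

```text
time_s: 21.9
position: [0.6252, 0.0471, 0.1458]
tcp_rot: [[0.1, 0.995, -0.003], [0.995, -0.1, -0.002], [-0.002, -0.003, -1.0]]
force: [-0.3, -0.4, 0.9]
opening: 0.328
grasp_force: 0.0
```

```bash
python3 -c "
from h import *
go('s',-.026,-.028,.109)
w=cap('wrist');print(blobs(w,'yellow'));box(w,'s',0,-.028,.005)
"
```

```text
offset [-0.0007  0.0023  0.0368] dr [-0.19  0.11 -0.03] pos [0.6252 0.0471 0.1458] grip 0.328 0.0 F [-0.3 -0.4  0.9] t 21.9
[(1666.0, (313, 205, 59, 42))]
tabtop [315. 223.] [332. 247.]
top [321. 209.] [393. 238.]
bottom [321. 182.] [371. 203.]
```

{"fn": "servo_tool", "kwargs": {"targets": [{"offset": [-0.0007, 0.0015, 0.015], "dr": [0, 0, 0]}, {"offset": [-0.0007, 0.0015, 0.03], "dr": [0, 0, 0]}, {"offset": [-0.0007, 0.0015, 0.037], "dr": [0, 0, 0]}, {"offset": [-0.0007, 0.0015, 0.037], "dr": [0, 0, 0]}, {"offset": [-0.0007, 0.0015, 0.037], "dr": [0, 0, 0]}]}}

```text
time_s: 22.37
position: [0.6266, 0.0462, 0.1097]
tcp_rot: [[0.1, 0.995, -0.002], [0.995, -0.1, -0.002], [-0.002, -0.002, -1.0]]
force: [-0.2, 0.3, -1.0]
opening: 0.33
grasp_force: 0.0
```

{"fn": "servo_tool", "kwargs": {"targets": [{"offset": [0, 0, 0], "dr": [0, 0, 0]}, {"offset": [0, 0, 0], "dr": [0, 0, 0]}, {"offset": [0, 0, 0], "dr": [0, 0, 0]}, {"offset": [0, 0, 0], "dr": [0, 0, 0]}, {"offset": [0, 0, 0], "dr": [0, 0, 0]}, {"offset": [0, 0, 0], "dr": [0, 0, 0]}, {"offset": [0, 0, 0], "dr": [0, 0, 0]}], "gripper": 1}}

```text
time_s: 22.95
position: [0.626, 0.0464, 0.1091]
tcp_rot: [[0.099, 0.995, -0.003], [0.995, -0.099, -0.002], [-0.002, -0.003, -1.0]]
force: [-1.5, 0.2, 5.8]
opening: 0.135
grasp_force: 30.0
```

```bash
python3 -c "
from h import *
go('s',-.026,-.028,.110)"
```

```text
offset [-0.0002  0.0012 -0.0009] dr [-0.18  0.12 -0.  ] pos [0.626  0.0464 0.1091] grip 0.135 30.0 F [-1.5  0.2  5.8] t 22.95
```

{"fn": "servo_tool", "kwargs": {"targets": [{"offset": [0, 0, -0.002], "dr": [0, 0, 0]}, {"offset": [0, -0.0092, -0.0018], "dr": [-5, 0, 0]}, {"offset": [0, -0.0183, -0.0008], "dr": [-10, 0, 0]}, {"offset": [0, -0.0272, 0.0011], "dr": [-15, 0, 0]}, {"offset": [0, -0.0272, 0.0011], "dr": [-15, 0, 0]}, {"offset": [0, -0.0272, 0.0011], "dr": [-15, 0, 0]}, {"offset": [0, -0.0272, 0.0011], "dr": [-15, 0, 0]}]}}

```text
time_s: 23.53
position: [0.6004, 0.0488, 0.1079]
tcp_rot: [[0.1, 0.962, 0.253], [0.995, -0.096, -0.027], [-0.002, 0.255, -0.967]]
force: [0.3, -0.2, -1.5]
opening: 0.138
grasp_force: 30.0
```

{"fn": "servo_tool", "kwargs": {"targets": [{"offset": [0, 0, -0.02], "dr": [0, 0, 0]}, {"offset": [0, 0, -0.045], "dr": [0, 0, 0]}, {"offset": [0, 0, -0.07], "dr": [0, 0, 0]}, {"offset": [0, 0, -0.1], "dr": [0, 0, 0]}, {"offset": [0, 0, -0.14], "dr": [0, 0, 0]}, {"offset": [0, 0, -0.165], "dr": [0, 0, 0]}, {"offset": [0, 0, -0.165], "dr": [0, 0, 0]}, {"offset": [0, 0, -0.165], "dr": [0, 0, 0]}]}}

```text
time_s: 24.2
position: [0.5589, 0.0533, 0.2693]
tcp_rot: [[0.1, 0.961, 0.257], [0.995, -0.096, -0.028], [-0.002, 0.259, -0.966]]
force: [-0.1, 0.1, -1.1]
opening: 0.134
grasp_force: 30.0
```

```bash
python3 -c "
from h import *
go('r',-.026,.033,.265)"
```

```text
offset [-0.2358  0.0453  0.017 ] dr [14.98 -0.57  5.27] pos [0.5589 0.0533 0.2693] grip 0.134 30.0 F [-0.1  0.1 -1.1] t 24.2
```

{"fn": "servo_tool", "kwargs": {"targets": [{"offset": [-0.1, 0.03, 0.005], "dr": [15, -0.6, 5.2]}, {"offset": [-0.1, 0.03, 0.005], "dr": [15, -0.6, 5.2]}, {"offset": [-0.1, 0.03, 0.005], "dr": [15, -0.6, 5.2]}, {"offset": [-0.236, 0.047, 0.017], "dr": [15, -0.6, 5.2]}, {"offset": [-0.236, 0.047, 0.017], "dr": [15, -0.6, 5.2]}, {"offset": [-0.236, 0.047, 0.017], "dr": [15, -0.6, 5.2]}, {"offset": [-0.236, 0.047, 0.017], "dr": [15, -0.6, 5.2]}, {"offset": [-0.236, 0.047, 0.017], "dr": [15, -0.6, 5.2]}, {"offset": [-0.236, 0.047, 0.017], "dr": [15, -0.6, 5.2]}, {"offset": [-0.236, 0.047, 0.017], "dr": [15, -0.6, 5.2]}, {"offset": [-0.236, 0.047, 0.017], "dr": [15, -0.6, 5.2]}, {"offset": [-0.236, 0.047, 0.017], "dr": [15, -0.6, 5.2]}]}}

```text
time_s: 25.2
position: [0.583, -0.1845, 0.2629]
tcp_rot: [[0.188, 0.982, -0.005], [0.982, -0.188, 0.0], [-0.0, -0.005, -1.0]]
force: [0.1, -0.4, -1.6]
opening: 0.132
grasp_force: 30.0
```

```bash
cat >> h.py <<'E'
def inhand(w):
    s=bot.read_state();R=np.array(s['tcp_rot']);p=np.array(s['position'])
    for q in ((.012,-.002,.0053),(.012,.054,.0053),(.012,-.002,.1053),(.012,.054,.1053)): print(q,proj(w,p+R@q).round(1))
E
python3 -c "
from h import *
go('r',-.026,.033,.165)
w=cap('wrist');print(blobs(w,'yellow'));inhand(w)"
```

```text
offset [-0.0014  0.0011  0.0979] dr [-0.27  0.02  0.19] pos [ 0.583  -0.1845  0.2629] grip 0.132 30.0 F [ 0.1 -0.4 -1.6] t 25.2
[(1587.0, (311, 219, 93, 38)), (1844.0, (318, 189, 78, 29))]
(0.012, -0.002, 0.0053) [317.5 224.1]
(0.012, 0.054, 0.0053) [404.2 224.2]
(0.012, -0.002, 0.1053) [318.6 189.2]
(0.012, 0.054, 0.1053) [374.9 189.2]
```

{"fn": "servo_tool", "kwargs": {"targets": [{"offset": [-0.0014, 0.001, 0.03], "dr": [0, 0, 0]}, {"offset": [-0.0014, 0.001, 0.065], "dr": [0, 0, 0]}, {"offset": [-0.0014, 0.001, 0.1], "dr": [0, 0, 0]}, {"offset": [-0.0014, 0.001, 0.11], "dr": [0, 0, 0]}, {"offset": [-0.0014, 0.001, 0.11], "dr": [0, 0, 0]}, {"offset": [-0.0014, 0.001, 0.11], "dr": [0, 0, 0]}, {"offset": [-0.0014, 0.001, 0.11], "dr": [0, 0, 0]}, {"offset": [-0.0014, 0.001, 0.11], "dr": [0, 0, 0]}]}}

```text
time_s: 25.92
position: [0.5849, -0.1882, 0.1555]
tcp_rot: [[0.189, 0.982, 0.0], [0.982, -0.189, -0.002], [-0.002, 0.001, -1.0]]
force: [0.5, 0.8, -1.9]
opening: 0.134
grasp_force: 30.0
```

```bash
python3 -c "
from h import *
go('r',-.026,.033,.116)"
```

```text
offset [ 0.0019 -0.002   0.0395] dr [0.05 0.11 0.09] pos [ 0.5849 -0.1882  0.1555] grip 0.134 30.0 F [ 0.5  0.8 -1.9] t 25.9167
```

{"fn": "servo_tool", "kwargs": {"targets": [{"offset": [0.0015, -0.0013, 0], "dr": [0, 0, 0]}, {"offset": [0.0015, -0.0013, 0.005], "dr": [0, 0, 0]}, {"offset": [0.0015, -0.0013, 0.005], "dr": [0, 0, 0]}, {"offset": [0.0015, -0.0013, 0.005], "dr": [0, 0, 0]}, {"offset": [0.0015, -0.0013, 0.005], "dr": [0, 0, 0]}]}}

```text
time_s: 26.33
position: [0.5822, -0.1861, 0.1481]
tcp_rot: [[0.19, 0.982, -0.004], [0.982, -0.19, -0.0], [-0.001, -0.004, -1.0]]
force: [-0.7, 0.8, -0.6]
opening: 0.135
grasp_force: 30.0
```

```bash
python3 -c "
from h import *
go('r',-.026,.033,.116)
cap('wrist');go('r',-.026,.033,.116)
cap('wrist');go('r',-.026,.033,.116)"
```

```text
offset [0.0003 0.0012 0.0321] dr [-0.22  0.06  0.07] pos [ 0.5822 -0.1861  0.1481] grip 0.135 30.0 F [-0.7  0.8 -0.6] t 26.3333
offset [0.0003 0.0012 0.0321] dr [-0.21  0.06  0.07] pos [ 0.5823 -0.1861  0.1481] grip 0.136 30.0 F [-0.3  0.  -1.8] t 26.3833
offset [0.0003 0.0011 0.0321] dr [-0.21  0.06  0.07] pos [ 0.5823 -0.1861  0.1481] grip 0.135 30.0 F [ 0.2  0.7 -1.6] t 26.4333
```

{"fn": "servo_tool", "kwargs": {"targets": [{"offset": [0.0003, 0.0006, 0.006], "dr": [0, 0, 0]}, {"offset": [0.0003, 0.0006, 0.012], "dr": [0, 0, 0]}, {"offset": [0.0003, 0.0006, 0.018], "dr": [0, 0, 0]}, {"offset": [0.0003, 0.0006, 0.024], "dr": [0, 0, 0]}, {"offset": [0.0003, 0.0006, 0.03], "dr": [0, 0, 0]}, {"offset": [0.0003, 0.0006, 0.032], "dr": [0, 0, 0]}, {"offset": [0.0003, 0.0006, 0.032], "dr": [0, 0, 0]}]}}

```text
time_s: 27.02
position: [0.5826, -0.1858, 0.1157]
tcp_rot: [[0.19, 0.982, -0.005], [0.982, -0.19, 0.0], [-0.001, -0.005, -1.0]]
force: [1.0, 1.0, -1.7]
opening: 0.134
grasp_force: 30.0
```

```bash
python3 -c "
from h import *
go('r',-.026,.033,.115)"
```

```text
offset [-0.0001  0.0008  0.0007] dr [-0.26  0.04  0.07] pos [ 0.5826 -0.1858  0.1157] grip 0.134 30.0 F [ 1.   1.  -1.7] t 27.0167
```

{"fn": "servo_tool", "kwargs": {"targets": [{"offset": [0, 0.0005, 0.001], "dr": [0, 0, 0]}, {"offset": [0, 0.0005, 0.001], "dr": [0, 0, 0]}, {"offset": [0, 0.0005, 0.001], "dr": [0, 0, 0]}]}}

```text
time_s: 27.27
position: [0.5831, -0.1859, 0.1156]
tcp_rot: [[0.189, 0.982, -0.004], [0.982, -0.189, -0.0], [-0.001, -0.004, -1.0]]
force: [-1.2, 0.6, 4.7]
opening: 0.136
grasp_force: 30.0
```

{"fn": "servo_tool", "kwargs": {"targets": [{"offset": [0, 0, 0], "dr": [0, 0, 0]}, {"offset": [0, 0, 0], "dr": [0, 0, 0]}, {"offset": [0, 0, 0], "dr": [0, 0, 0]}, {"offset": [0, 0, 0], "dr": [0, 0, 0]}, {"offset": [0, 0, -0.02], "dr": [0, 0, 0]}, {"offset": [0, 0, -0.06], "dr": [0, 0, 0]}, {"offset": [0, 0, -0.1], "dr": [0, 0, 0]}, {"offset": [0, 0, -0.13], "dr": [0, 0, 0]}, {"offset": [0, 0, -0.13], "dr": [0, 0, 0]}], "gripper": 0.34}}

```text
time_s: 28.02
position: [0.588, -0.188, 0.2526]
tcp_rot: [[0.189, 0.982, 0.01], [0.982, -0.189, -0.007], [-0.005, 0.011, -1.0]]
force: [0.1, 0.4, 0.4]
opening: 0.331
grasp_force: 0.0
```

```bash
python3 -c "
from h import *
go('s',-.026,.028,.25)
for n in ('side','scene'):
  c=cap(n);print(n,blobs(c,'yellow',60));box(c,'r',0,.033)
"
```

```text
offset [ 0.2931 -0.0109  0.0009] dr [ 0.6   0.33 -5.22] pos [ 0.588  -0.188   0.2526] grip 0.331 0.0 F [0.1 0.4 0.4] t 28.0167
side []
tabtop [360. 209.] [369. 214.]
top [360. 216.] [390. 225.]
bottom [357. 255.] [385. 265.]
scene [(106.0, (364, 215, 19, 27))]
tabtop [364. 211.] [373. 217.]
top [363. 206.] [386. 224.]
bottom [360. 232.] [381. 249.]
```

{"fn": "servo_tool", "kwargs": {"targets": [{"offset": [0.293, -0.009, 0], "dr": [0, 0, -5.22]}, {"offset": [0.293, -0.009, 0], "dr": [0, 0, -5.22]}, {"offset": [0.293, -0.009, 0], "dr": [0, 0, -5.22]}, {"offset": [0.293, -0.009, 0], "dr": [0, 0, -5.22]}, {"offset": [0.293, -0.009, 0], "dr": [0, 0, -5.22]}, {"offset": [0.293, -0.009, 0], "dr": [0, 0, -5.22]}, {"offset": [0.293, -0.009, 0], "dr": [0, 0, -5.22]}, {"offset": [0.293, -0.009, 0.03], "dr": [0, 0, -5.22]}, {"offset": [0.293, -0.009, 0.07], "dr": [0, 0, -5.22]}, {"offset": [0.293, -0.009, 0.1], "dr": [0, 0, -5.22]}, {"offset": [0.293, -0.009, 0.1], "dr": [0, 0, -5.22]}, {"offset": [0.293, -0.009, 0.1], "dr": [0, 0, -5.22]}, {"offset": [0.293, -0.009, 0.1], "dr": [0, 0, -5.22]}]}}

```text
time_s: 29.2
position: [0.6307, 0.1032, 0.1452]
tcp_rot: [[0.1, 0.995, -0.003], [0.995, -0.1, -0.0], [-0.0, -0.003, -1.0]]
force: [0.3, 0.7, 0.7]
opening: 0.328
grasp_force: 0.0
```

```bash
python3 -c "
from h import *
go('s',-.026,.028,.109)
w=cap('wrist');print(blobs(w,'blue'));box(w,'s',0,.028,.005)
c=cap('side');h=cv2.cvtColor(c['color'],cv2.COLOR_RGB2HSV);print(h[[212,225,240],[364,372,372]])
m=cv2.inRange(h,(18,110,60),(36,255,255))[190:270,340:410];print(cv2.boundingRect(cv2.findNonZero(m)))
"
```

```text
offset [-0.0011  0.0024  0.0362] dr [-0.19  0.03 -0.03] pos [0.6307 0.1032 0.1452] grip 0.328 0.0 F [0.3 0.7 0.7] t 29.2
[(1670.0, (313, 206, 59, 41))]
tabtop [315. 224.] [332. 248.]
top [321. 209.] [394. 238.]
bottom [321. 183.] [371. 204.]
[[ 29 164 237]
 [ 23 173 153]
 [170  41  37]]
(19, 19, 30, 45)
```

Yellow is at its expected place in pocket 2. Next I grip blue.

{"fn": "servo_tool", "kwargs": {"targets": [{"offset": [-0.001, 0.0018, 0.015], "dr": [0, 0, 0]}, {"offset": [-0.001, 0.0018, 0.03], "dr": [0, 0, 0]}, {"offset": [-0.001, 0.0018, 0.0355], "dr": [0, 0, 0]}, {"offset": [-0.001, 0.0018, 0.0355], "dr": [0, 0, 0]}, {"offset": [-0.001, 0.0018, 0.0355], "dr": [0, 0, 0]}]}}

```text
time_s: 29.72
position: [0.6323, 0.1021, 0.1105]
tcp_rot: [[0.1, 0.995, -0.002], [0.995, -0.1, -0.0], [-0.0, -0.002, -1.0]]
force: [-0.6, -0.6, 0.3]
opening: 0.328
grasp_force: 0.0
```

{"fn": "servo_tool", "kwargs": {"targets": [{"offset": [0, 0, 0], "dr": [0, 0, 0]}, {"offset": [0, 0, 0], "dr": [0, 0, 0]}, {"offset": [0, 0, 0], "dr": [0, 0, 0]}, {"offset": [0, 0, 0], "dr": [0, 0, 0]}, {"offset": [0, 0, 0], "dr": [0, 0, 0]}, {"offset": [0, 0, 0], "dr": [0, 0, 0]}, {"offset": [0, 0, 0], "dr": [0, 0, 0]}], "gripper": 1}}

```text
time_s: 30.3
position: [0.6318, 0.1023, 0.1099]
tcp_rot: [[0.099, 0.995, -0.003], [0.995, -0.099, -0.0], [-0.001, -0.003, -1.0]]
force: [0.0, 0.8, 4.5]
opening: 0.135
grasp_force: 30.0
```

```bash
python3 -c "
from h import *
go('s',-.026,.028,.110)"
```

```text
offset [-0.0004  0.0011 -0.0001] dr [-0.19  0.03  0.  ] pos [0.6318 0.1023 0.1099] grip 0.135 30.0 F [0.  0.8 4.5] t 30.3
```

{"fn": "servo_tool", "kwargs": {"targets": [{"offset": [0, 0, -0.002], "dr": [0, 0, 0]}, {"offset": [0, -0.0092, -0.0018], "dr": [-5, 0, 0]}, {"offset": [0, -0.0183, -0.0008], "dr": [-10, 0, 0]}, {"offset": [0, -0.0272, 0.0011], "dr": [-15, 0, 0]}, {"offset": [0, -0.0272, 0.0011], "dr": [-15, 0, 0]}, {"offset": [0, -0.0272, 0.0011], "dr": [-15, 0, 0]}, {"offset": [0, -0.0272, 0.0011], "dr": [-15, 0, 0]}]}}

```text
time_s: 30.88
position: [0.6063, 0.1048, 0.1088]
tcp_rot: [[0.1, 0.962, 0.253], [0.995, -0.096, -0.026], [-0.0, 0.255, -0.967]]
force: [0.6, 0.0, -1.4]
opening: 0.136
grasp_force: 29.9
```

{"fn": "servo_tool", "kwargs": {"targets": [{"offset": [0, 0, -0.02], "dr": [0, 0, 0]}, {"offset": [0, 0, -0.045], "dr": [0, 0, 0]}, {"offset": [0, 0, -0.07], "dr": [0, 0, 0]}, {"offset": [0, 0, -0.1], "dr": [0, 0, 0]}, {"offset": [0, 0, -0.14], "dr": [0, 0, 0]}, {"offset": [0, 0, -0.165], "dr": [0, 0, 0]}, {"offset": [0, 0, -0.165], "dr": [0, 0, 0]}, {"offset": [0, 0, -0.165], "dr": [0, 0, 0]}]}}

```text
time_s: 31.55
position: [0.5649, 0.1091, 0.2702]
tcp_rot: [[0.1, 0.961, 0.257], [0.995, -0.096, -0.026], [0.0, 0.259, -0.966]]
force: [0.4, -0.5, -1.5]
opening: 0.136
grasp_force: 29.9
```

```bash
python3 -c "
from h import *
go('r',-.026,-.033,.265)"
```

```text
offset [-0.3575  0.039   0.0158] dr [14.98 -0.69  5.24] pos [0.5649 0.1091 0.2702] grip 0.136 29.9 F [ 0.4 -0.5 -1.5] t 31.55
```

{"fn": "servo_tool", "kwargs": {"targets": [{"offset": [-0.12, 0.03, 0.005], "dr": [15, -0.6, 5.2]}, {"offset": [-0.12, 0.03, 0.005], "dr": [15, -0.6, 5.2]}, {"offset": [-0.12, 0.03, 0.005], "dr": [15, -0.6, 5.2]}, {"offset": [-0.357, 0.04, 0.0155], "dr": [15, -0.7, 5.2]}, {"offset": [-0.357, 0.04, 0.0155], "dr": [15, -0.7, 5.2]}, {"offset": [-0.357, 0.04, 0.0155], "dr": [15, -0.7, 5.2]}, {"offset": [-0.357, 0.04, 0.0155], "dr": [15, -0.7, 5.2]}, {"offset": [-0.357, 0.04, 0.0155], "dr": [15, -0.7, 5.2]}, {"offset": [-0.357, 0.04, 0.0155], "dr": [15, -0.7, 5.2]}, {"offset": [-0.357, 0.04, 0.0155], "dr": [15, -0.7, 5.2]}, {"offset": [-0.357, 0.04, 0.0155], "dr": [15, -0.7, 5.2]}, {"offset": [-0.357, 0.04, 0.0155], "dr": [15, -0.7, 5.2]}, {"offset": [-0.357, 0.04, 0.0155], "dr": [15, -0.7, 5.2]}, {"offset": [-0.357, 0.04, 0.0155], "dr": [15, -0.7, 5.2]}]}}

```text
time_s: 32.72
position: [0.5697, -0.2487, 0.2627]
tcp_rot: [[0.188, 0.982, -0.005], [0.982, -0.188, 0.001], [-0.0, -0.005, -1.0]]
force: [-0.2, -0.1, -0.6]
opening: 0.136
grasp_force: 30.0
```

```bash
python3 -c "
from h import *
go('r',-.026,-.033,.165)
w=cap('wrist');print(blobs(w,'blue'));inhand(w)"
```

```text
offset [-0.0019  0.002   0.0977] dr [-0.31  0.02  0.17] pos [ 0.5697 -0.2487  0.2627] grip 0.136 30.0 F [-0.2 -0.1 -0.6] t 32.7167
[(200.5, (457, 300, 35, 20)), (204.0, (470, 283, 22, 20)), (1591.0, (310, 219, 93, 38)), (3804.5, (318, 142, 78, 76)), (197.5, (342, 68, 15, 23)), (201.0, (326, 68, 15, 23))]
(0.012, -0.002, 0.0053) [317.5 224. ]
(0.012, 0.054, 0.0053) [404.3 224.1]
(0.012, -0.002, 0.1053) [318.6 189.1]
(0.012, 0.054, 0.1053) [374.9 189.1]
```

{"fn": "servo_tool", "kwargs": {"targets": [{"offset": [0, 0, 0.03], "dr": [0, 0, 0]}, {"offset": [0, 0, 0.065], "dr": [0, 0, 0]}, {"offset": [0, 0, 0.1], "dr": [0, 0, 0]}, {"offset": [0, 0, 0.112], "dr": [0, 0, 0]}, {"offset": [0, 0, 0.112], "dr": [0, 0, 0]}, {"offset": [0, 0, 0.112], "dr": [0, 0, 0]}, {"offset": [0, 0, 0.112], "dr": [0, 0, 0]}, {"offset": [0, 0, 0.112], "dr": [0, 0, 0]}, {"offset": [0, 0, 0.112], "dr": [0, 0, 0]}]}}

```text
time_s: 33.52
position: [0.5701, -0.2508, 0.1531]
tcp_rot: [[0.19, 0.982, -0.001], [0.982, -0.19, -0.002], [-0.002, -0.001, -1.0]]
force: [0.7, 0.3, -1.3]
opening: 0.132
grasp_force: 30.0
```

```bash
python3 -c "
from h import *
go('r',-.026,-.033,.115)"
```

```text
offset [0.0002 0.0007 0.0381] dr [-0.05  0.14  0.07] pos [ 0.5701 -0.2508  0.1531] grip 0.132 30.0 F [ 0.7  0.3 -1.3] t 33.5167
```

{"fn": "servo_tool", "kwargs": {"targets": [{"offset": [0.0002, 0.0008, 0.003], "dr": [0, 0, 0]}, {"offset": [0.0002, 0.0008, 0.006], "dr": [0, 0, 0]}, {"offset": [0.0002, 0.0008, 0.009], "dr": [0, 0, 0]}, {"offset": [0.0002, 0.0008, 0.012], "dr": [0, 0, 0]}, {"offset": [0.0002, 0.0008, 0.018], "dr": [0, 0, 0]}, {"offset": [0.0002, 0.0008, 0.024], "dr": [0, 0, 0]}, {"offset": [0.0002, 0.0008, 0.03], "dr": [0, 0, 0]}, {"offset": [0.0002, 0.0008, 0.036], "dr": [0, 0, 0]}, {"offset": [0.0002, 0.0008, 0.037], "dr": [0, 0, 0]}, {"offset": [0.0002, 0.0008, 0.037], "dr": [0, 0, 0]}]}}

```text
time_s: 34.35
position: [0.5701, -0.2503, 0.1159]
tcp_rot: [[0.19, 0.982, -0.003], [0.982, -0.19, -0.001], [-0.001, -0.003, -1.0]]
force: [-3.1, 1.3, 9.9]
opening: 0.133
grasp_force: 30.0
```

```bash
python3 -c "
from h import *
go('r',-.026,-.033,.115)"
```

```text
offset [-0.0004  0.0007  0.0009] dr [-0.19  0.08  0.07] pos [ 0.5701 -0.2503  0.1159] grip 0.133 30.0 F [-3.1  1.3  9.9] t 34.35
```

Blue is on the pocket floor. I release and go up.

{"fn": "servo_tool", "kwargs": {"targets": [{"offset": [0, 0, 0], "dr": [0, 0, 0]}, {"offset": [0, 0, 0], "dr": [0, 0, 0]}, {"offset": [0, 0, 0], "dr": [0, 0, 0]}, {"offset": [0, 0, 0], "dr": [0, 0, 0]}, {"offset": [0, 0, -0.02], "dr": [0, 0, 0]}, {"offset": [0, 0, -0.06], "dr": [0, 0, 0]}, {"offset": [0, 0, -0.1], "dr": [0, 0, 0]}, {"offset": [0, 0, -0.13], "dr": [0, 0, 0]}, {"offset": [0, 0, -0.13], "dr": [0, 0, 0]}], "gripper": 0.34}}

```text
time_s: 35.1
position: [0.5742, -0.2526, 0.2517]
tcp_rot: [[0.19, 0.982, 0.008], [0.982, -0.189, -0.008], [-0.007, 0.009, -1.0]]
force: [1.2, -1.0, 0.9]
opening: 0.33
grasp_force: 0.0
```

```bash
python3 -c "
from h import *
go('s',-.026,0,.25)
for n in ('side','scene'):
  c=cap(n);print(n,blobs(c,'blue',60));box(c,'r',0,-.033);cv2.imwrite('pics/%s9.png'%n,c['color'][:,:,::-1])
"
```

```text
offset [ 0.3312 -0.0071 -0.0006] dr [ 0.53  0.41 -5.23] pos [ 0.5742 -0.2526  0.2517] grip 0.33 0.0 F [ 1.2 -1.   0.9] t 35.1
side [(179.5, (625, 367, 15, 30)), (112.5, (386, 293, 29, 16)), (1495.0, (512, 287, 116, 113)), (146.5, (374, 225, 30, 21))]
tabtop [374. 225.] [384. 230.]
top [374. 231.] [406. 242.]
bottom [370. 272.] [400. 284.]
scene [(68.5, (610, 278, 13, 14)), (107.0, (498, 234, 15, 28)), (1263.0, (363, 224, 59, 58))]
tabtop [387. 226.] [396. 233.]
top [385. 221.] [408. 240.]
bottom [380. 246.] [402. 265.]
```

Blue's tab and top sit at the expected pixels (374,225). Next is white, at store y = 0.

{"fn": "servo_tool", "kwargs": {"targets": [{"offset": [0.331, -0.005, 0], "dr": [0, 0, -5.22]}, {"offset": [0.331, -0.005, 0], "dr": [0, 0, -5.22]}, {"offset": [0.331, -0.005, 0], "dr": [0, 0, -5.22]}, {"offset": [0.331, -0.005, 0], "dr": [0, 0, -5.22]}, {"offset": [0.331, -0.005, 0], "dr": [0, 0, -5.22]}, {"offset": [0.331, -0.005, 0], "dr": [0, 0, -5.22]}, {"offset": [0.331, -0.005, 0], "dr": [0, 0, -5.22]}, {"offset": [0.331, -0.005, 0], "dr": [0, 0, -5.22]}, {"offset": [0.331, -0.005, 0.03], "dr": [0, 0, -5.22]}, {"offset": [0.331, -0.005, 0.07], "dr": [0, 0, -5.22]}, {"offset": [0.331, -0.005, 0.1], "dr": [0, 0, -5.22]}, {"offset": [0.331, -0.005, 0.1], "dr": [0, 0, -5.22]}, {"offset": [0.331, -0.005, 0.1], "dr": [0, 0, -5.22]}, {"offset": [0.331, -0.005, 0.1], "dr": [0, 0, -5.22]}]}}

```text
time_s: 36.37
position: [0.6284, 0.0755, 0.1442]
tcp_rot: [[0.1, 0.995, -0.004], [0.995, -0.1, -0.0], [-0.001, -0.004, -1.0]]
force: [0.4, -0.2, -0.2]
opening: 0.33
grasp_force: 0.0
```

```bash
cat >> h.py <<'E'
LO['white']=[((0,0,170),(180,30,255))]
E
python3 -c "
from h import *
go('s',-.026,0,.109)
w=cap('wrist');print(blobs(w,'white',300));box(w,'s',0,0,.005)"
```

```text
offset [-0.0013  0.0019  0.0352] dr [-0.22  0.05 -0.03] pos [0.6284 0.0755 0.1442] grip 0.33 0.0 F [ 0.4 -0.2 -0.2] t 36.3667
[(407.5, (329, 211, 28, 28)), (408.5, (339, 138, 19, 28)), (2702.5, (268, 12, 76, 53)), (2855.0, (455, 0, 78, 55)), (1172.5, (34, 0, 70, 69))]
tabtop [314. 225.] [332. 249.]
top [320. 210.] [393. 239.]
bottom [321. 183.] [371. 204.]
```

{"fn": "servo_tool", "kwargs": {"targets": [{"offset": [-0.0012, 0.0016, 0.015], "dr": [0, 0, 0]}, {"offset": [-0.0012, 0.0016, 0.03], "dr": [0, 0, 0]}, {"offset": [-0.0012, 0.0016, 0.0345], "dr": [0, 0, 0]}, {"offset": [-0.0012, 0.0016, 0.0345], "dr": [0, 0, 0]}, {"offset": [-0.0012, 0.0016, 0.0345], "dr": [0, 0, 0]}]}}

```text
time_s: 36.83
position: [0.6301, 0.0741, 0.1109]
tcp_rot: [[0.1, 0.995, -0.002], [0.995, -0.1, -0.001], [-0.001, -0.002, -1.0]]
force: [0.2, -0.4, 0.4]
opening: 0.333
grasp_force: 0.0
```

{"fn": "servo_tool", "kwargs": {"targets": [{"offset": [0, 0, 0], "dr": [0, 0, 0]}, {"offset": [0, 0, 0], "dr": [0, 0, 0]}, {"offset": [0, 0, 0], "dr": [0, 0, 0]}, {"offset": [0, 0, 0], "dr": [0, 0, 0]}, {"offset": [0, 0, 0], "dr": [0, 0, 0]}, {"offset": [0, 0, 0], "dr": [0, 0, 0]}, {"offset": [0, 0, 0], "dr": [0, 0, 0]}], "gripper": 1}}

```text
time_s: 37.42
position: [0.6292, 0.0744, 0.1099]
tcp_rot: [[0.1, 0.995, -0.004], [0.995, -0.1, -0.0], [-0.001, -0.004, -1.0]]
force: [-1.7, 0.4, 4.0]
opening: 0.132
grasp_force: 30.0
```

```bash
python3 -c "
from h import *
go('s',-.026,0,.110)"
```

```text
offset [-0.0003  0.0008 -0.0001] dr [-0.22  0.05 -0.01] pos [0.6292 0.0744 0.1099] grip 0.132 30.0 F [-1.7  0.4  4. ] t 37.4167
```

{"fn": "servo_tool", "kwargs": {"targets": [{"offset": [0, 0, -0.002], "dr": [0, 0, 0]}, {"offset": [0, -0.0092, -0.0018], "dr": [-5, 0, 0]}, {"offset": [0, -0.0183, -0.0008], "dr": [-10, 0, 0]}, {"offset": [0, -0.0272, 0.0011], "dr": [-15, 0, 0]}, {"offset": [0, -0.0272, 0.0011], "dr": [-15, 0, 0]}, {"offset": [0, -0.0272, 0.0011], "dr": [-15, 0, 0]}, {"offset": [0, -0.0272, 0.0011], "dr": [-15, 0, 0]}]}}

```text
time_s: 38.0
position: [0.6039, 0.0768, 0.1089]
tcp_rot: [[0.1, 0.962, 0.253], [0.995, -0.096, -0.026], [-0.001, 0.255, -0.967]]
force: [0.6, -0.1, -1.3]
opening: 0.136
grasp_force: 29.9
```

{"fn": "servo_tool", "kwargs": {"targets": [{"offset": [0, 0, -0.02], "dr": [0, 0, 0]}, {"offset": [0, 0, -0.045], "dr": [0, 0, 0]}, {"offset": [0, 0, -0.07], "dr": [0, 0, 0]}, {"offset": [0, 0, -0.1], "dr": [0, 0, 0]}, {"offset": [0, 0, -0.14], "dr": [0, 0, 0]}, {"offset": [0, 0, -0.165], "dr": [0, 0, 0]}, {"offset": [0, 0, -0.165], "dr": [0, 0, 0]}, {"offset": [0, 0, -0.165], "dr": [0, 0, 0]}]}}

```text
time_s: 38.67
position: [0.5624, 0.0812, 0.2703]
tcp_rot: [[0.1, 0.961, 0.257], [0.995, -0.096, -0.026], [-0.001, 0.259, -0.966]]
force: [-0.1, 0.2, -1.7]
opening: 0.14
grasp_force: 29.9
```

```bash
python3 -c "
from h import *
go('r',-.026,-.063,.265)"
```

```text
offset [-0.3594  0.0359  0.0153] dr [14.97 -0.66  5.25] pos [0.5624 0.0812 0.2703] grip 0.14 29.9 F [-0.1  0.2 -1.7] t 38.6667
```

{"fn": "servo_tool", "kwargs": {"targets": [{"offset": [-0.12, 0.025, 0.005], "dr": [15, -0.6, 5.2]}, {"offset": [-0.12, 0.025, 0.005], "dr": [15, -0.6, 5.2]}, {"offset": [-0.12, 0.025, 0.005], "dr": [15, -0.6, 5.2]}, {"offset": [-0.359, 0.037, 0.015], "dr": [15, -0.7, 5.2]}, {"offset": [-0.359, 0.037, 0.015], "dr": [15, -0.7, 5.2]}, {"offset": [-0.359, 0.037, 0.015], "dr": [15, -0.7, 5.2]}, {"offset": [-0.359, 0.037, 0.015], "dr": [15, -0.7, 5.2]}, {"offset": [-0.359, 0.037, 0.015], "dr": [15, -0.7, 5.2]}, {"offset": [-0.359, 0.037, 0.015], "dr": [15, -0.7, 5.2]}, {"offset": [-0.359, 0.037, 0.015], "dr": [15, -0.7, 5.2]}, {"offset": [-0.359, 0.037, 0.015], "dr": [15, -0.7, 5.2]}, {"offset": [-0.359, 0.037, 0.015], "dr": [15, -0.7, 5.2]}, {"offset": [-0.359, 0.037, 0.015], "dr": [15, -0.7, 5.2]}, {"offset": [-0.359, 0.037, 0.015], "dr": [15, -0.7, 5.2]}]}}

```text
time_s: 39.83
position: [0.5641, -0.2781, 0.2626]
tcp_rot: [[0.188, 0.982, -0.006], [0.982, -0.188, 0.001], [-0.001, -0.006, -1.0]]
force: [1.1, -0.3, -0.9]
opening: 0.138
grasp_force: 30.0
```

{"fn": "servo_tool", "kwargs": {"targets": [{"offset": [0, 0, 0.03], "dr": [0, 0, 0]}, {"offset": [0, 0, 0.065], "dr": [0, 0, 0]}, {"offset": [0, 0, 0.1], "dr": [0, 0, 0]}, {"offset": [0, 0, 0.108], "dr": [0, 0, 0]}, {"offset": [0, 0, 0.108], "dr": [0, 0, 0]}, {"offset": [0, 0, 0.108], "dr": [0, 0, 0]}, {"offset": [0, 0, 0.108], "dr": [0, 0, 0]}, {"offset": [0, 0, 0.108], "dr": [0, 0, 0]}, {"offset": [0, 0, 0.108], "dr": [0, 0, 0]}]}}

```text
time_s: 40.58
position: [0.5646, -0.2806, 0.1574]
tcp_rot: [[0.19, 0.982, -0.001], [0.982, -0.19, -0.003], [-0.003, -0.0, -1.0]]
force: [0.7, 0.2, -1.9]
opening: 0.138
grasp_force: 30.0
```

```bash
python3 -c "
from h import *
go('r',-.026,-.063,.115)
w=cap('wrist');print([b for b in blobs(w,'white',200)]);inhand(w)"
```

```text
offset [0.0005 0.0004 0.0424] dr [-0.02  0.19  0.06] pos [ 0.5646 -0.2806  0.1574] grip 0.138 30.0 F [ 0.7  0.2 -1.9] t 40.5833
[(1125.0, (461, 218, 44, 39)), (1984.5, (229, 187, 88, 44)), (465.0, (260, 108, 34, 25)), (1676.0, (298, 0, 95, 123))]
(0.012, -0.002, 0.0053) [316.8 223.5]
(0.012, 0.054, 0.0053) [403.3 223.5]
(0.012, -0.002, 0.1053) [318.  188.7]
(0.012, 0.054, 0.1053) [374.2 188.7]
```

{"fn": "servo_tool", "kwargs": {"targets": [{"offset": [0.0003, 0.0006, 0.006], "dr": [0, 0, 0]}, {"offset": [0.0003, 0.0006, 0.01], "dr": [0, 0, 0]}, {"offset": [0.0003, 0.0006, 0.014], "dr": [0, 0, 0]}, {"offset": [0.0003, 0.0006, 0.018], "dr": [0, 0, 0]}, {"offset": [0.0003, 0.0006, 0.022], "dr": [0, 0, 0]}, {"offset": [0.0003, 0.0006, 0.022], "dr": [0, 0, 0]}]}}

```text
time_s: 41.13
position: [0.5636, -0.2797, 0.1319]
tcp_rot: [[0.19, 0.982, -0.006], [0.982, -0.19, -0.0], [-0.001, -0.006, -1.0]]
force: [0.1, -0.5, -1.4]
opening: 0.135
grasp_force: 30.0
```

```bash
python3 -c "
from h import *
go('r',-.026,-.063,.115)
w=cap('wrist');inhand(w);h=cv2.cvtColor(w['color'],cv2.COLOR_RGB2HSV);
m=cv2.inRange(h,(0,0,95),(180,60,255));print(*[''.join('#' if v else '.' for v in m[r,290:430:2]) for r in range(180,262,4)],sep='\n')"
```

```text
offset [-0.0003  0.0017  0.0169] dr [-0.32  0.06  0.04] pos [ 0.5636 -0.2797  0.1319] grip 0.135 30.0 F [ 0.1 -0.5 -1.4] t 41.1333
(0.012, -0.002, 0.0053) [317.4 224.1]
(0.012, 0.054, 0.0053) [404.2 224.1]
(0.012, -0.002, 0.1053) [318.5 189.1]
(0.012, 0.054, 0.1053) [374.8 189.1]
#########.............................................................
###########...........................................................
###########...........................................................
###########...........................................................
###########...........................................................
###########.....................................................#.....
###########.......................................................#...
###########..........#############################....................
############.........###############################..................
##......#####.#######################################.................
........#####..########################################...............
........#################################################.............
........################...##############################.............
...........#########........#############################.............
...........#########........###.......................................
...........#########.........##.......................................
...........##########.........#.......................................
...........##########.................................................
...........##########.................................................
...........##########.................................................
......................................................................
```

{"fn": "servo_tool", "kwargs": {"targets": [{"offset": [0, 0.001, 0.004], "dr": [0, 0, 0]}, {"offset": [0, 0.001, 0.008], "dr": [0, 0, 0]}, {"offset": [0, 0.001, 0.012], "dr": [0, 0, 0]}, {"offset": [0, 0.001, 0.015], "dr": [0, 0, 0]}, {"offset": [0, 0.001, 0.0165], "dr": [0, 0, 0]}, {"offset": [0, 0.001, 0.0165], "dr": [0, 0, 0]}, {"offset": [0, 0.001, 0.0165], "dr": [0, 0, 0]}]}}

```text
time_s: 41.77
position: [0.5649, -0.2799, 0.1166]
tcp_rot: [[0.19, 0.982, -0.004], [0.982, -0.19, -0.001], [-0.002, -0.004, -1.0]]
force: [-0.1, -0.5, -1.2]
opening: 0.134
grasp_force: 30.0
```

```bash
python3 -c "
from h import *
go('r',-.026,-.063,.115)"
```

```text
offset [-0.0003  0.0003  0.0016] dr [-0.24  0.09  0.05] pos [ 0.5649 -0.2799  0.1166] grip 0.134 30.0 F [-0.1 -0.5 -1.2] t 41.7667
```

{"fn": "servo_tool", "kwargs": {"targets": [{"offset": [0, 0, 0.001], "dr": [0, 0, 0]}, {"offset": [0, 0, 0.0015], "dr": [0, 0, 0]}, {"offset": [0, 0, 0.0015], "dr": [0, 0, 0]}]}}

```text
time_s: 42.02
position: [0.5651, -0.2801, 0.1166]
tcp_rot: [[0.19, 0.982, -0.004], [0.982, -0.19, -0.001], [-0.002, -0.004, -1.0]]
force: [-1.6, 0.3, 5.3]
opening: 0.133
grasp_force: 30.0
```

{"fn": "servo_tool", "kwargs": {"targets": [{"offset": [0, 0, 0], "dr": [0, 0, 0]}, {"offset": [0, 0, 0], "dr": [0, 0, 0]}, {"offset": [0, 0, 0], "dr": [0, 0, 0]}, {"offset": [0, 0, 0], "dr": [0, 0, 0]}, {"offset": [0, 0, -0.02], "dr": [0, 0, 0]}, {"offset": [0, 0, -0.06], "dr": [0, 0, 0]}, {"offset": [0, 0, -0.1], "dr": [0, 0, 0]}, {"offset": [0, 0, -0.13], "dr": [0, 0, 0]}, {"offset": [0, 0, -0.13], "dr": [0, 0, 0]}, {"offset": [0, 0, -0.13], "dr": [0, 0, 0]}], "gripper": 0.34}}

```text
time_s: 42.85
position: [0.5666, -0.2804, 0.2476]
tcp_rot: [[0.19, 0.982, -0.0], [0.982, -0.19, -0.004], [-0.004, 0.001, -1.0]]
force: [0.5, 0.3, -0.2]
opening: 0.331
grasp_force: 0.0
```

{"fn": "servo_tool", "kwargs": {"targets": [{"offset": [-0.04, -0.04, -0.03], "dr": [0, 0, 0]}, {"offset": [-0.04, -0.04, -0.03], "dr": [0, 0, 0]}, {"offset": [-0.04, -0.04, -0.03], "dr": [0, 0, 0]}, {"offset": [-0.04, -0.04, -0.03], "dr": [0, 0, 0]}, {"offset": [-0.04, -0.04, -0.03], "dr": [0, 0, 0]}]}}

```text
time_s: 43.27
position: [0.5183, -0.3106, 0.2736]
tcp_rot: [[0.19, 0.982, -0.006], [0.982, -0.19, 0.002], [0.001, -0.007, -1.0]]
force: [-0.6, -0.2, 0.5]
opening: 0.33
grasp_force: 0.0
```

```bash
python3 -c "
from h import *
go('r',-.026,-.063,.115)
w=cap('wrist');cv2.imwrite('pics/end.png',w['color'][:,:,::-1])
for n,y in (('red',.063),('yellow',.033),('blue',-.033),('white',-.063)):
  print(n,blobs(w,n,150));box(w,'r',0,y)"
```

```text
offset [0.0385 0.0411 0.1584] dr [-0.38 -0.05  0.03] pos [ 0.5183 -0.3106  0.2736] grip 0.33 0.0 F [-0.6 -0.2  0.5] t 43.2667
red [(1621.5, (354, 15, 57, 37))]
tabtop [357.  16.] [370.  37.]
top [358.  21.] [413.  47.]
bottom [349.  47.] [390.  66.]
yellow [(1555.0, (349, 49, 61, 38))]
tabtop [356.  51.] [368.  71.]
top [357.  54.] [410.  78.]
bottom [348.  71.] [388.  89.]
blue [(295.5, (344, 157, 34, 27)), (2623.5, (344, 80, 60, 63))]
tabtop [353. 121.] [365. 138.]
top [354. 118.] [405. 140.]
bottom [347. 120.] [385. 137.]
white [(840.0, (455, 172, 34, 39)), (6272.0, (260, 0, 144, 194)), (5735.0, (0, 0, 65, 137))]
tabtop [352. 150.] [364. 166.]
top [354. 145.] [403. 166.]
bottom [346. 141.] [384. 157.]
```

```bash
python3 -c "
from h import *
print(ticket.hand_in())"
```

```text
the job is handed in; nothing more can be done
None
```

The job is handed in at about 43 s on the robot's clock: the rack is home and locked, and red, yellow, blue and white stand in pockets 1, 2, 4 and 5 (green was absent); red, yellow and blue were confirmed by camera, white by position and contact force, and the hand-in returned no verdict.

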